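# Hook a brake spring onto its post with the spring puller

## Robot

A 6-joint arm with a two-finger parallel gripper is mounted at the origin on a cart in front of the work surface, level with it; the furniture and walls round the work are solid. World frame = base frame: x ahead of the robot, y to its left, z up, the work surface at z = 0. Lengths are in m, angles in rad, forces in N, time in s.
With the tool pointing down it reaches from about 0.3 to 0.875 m from the base axis. Payload 6.4 kg.
Tool frame: the origin (TCP) lies between the finger pads; the fingertips stand 8 mm ahead of it and the grasp point (between the pads) lies 11 mm behind it; z points along the fingers, y is the direction in which the jaws open and shut (so a half turn about z gives the same grasp; the last joint's range is limited). The gripper opens to 85 mm and grips with 20 to 120 N. Pads are 22 mm wide; open, the fingers measure 114 mm over their backs; the gripper's body (76 mm by 85 mm) begins 54 mm behind the grasp point. The pads swing forward as they close: fully open they stand 13 mm farther back than shut.
Start: joints at [1.113, 0.181, 1.607, -0, 1.354, -0.206], TCP at [0.143, 0.557, 0.239] pointing down, gripper open.
Joint ranges: [-2.99, 2.99], [-0.89, 2.07], [0.3, 2.58], [-1.14, 4.28], [0, 2.63], [-3.12, 3.12]. Speed limits (rad/s): [2.57, 2.57, 3.01, 3.14, 3.14, 3.14].

## Interface

Orientations are given as a unit quaternion [w, x, y, z].
In Python, from plant import manip gives the robot as it stands.
- The arm moves only by the tool apply_moves, never from a script. Its argument "rows" is one flat list of numbers, 7 for each row, row after row: the finger opening in m, from 0 to 0.0854, then the shift along the tool's x, y, z in m, then the turn, a rotation vector about the tool's x, y, z in rad. In form: [gripper, x, y, z, wx, wy, wz, gripper, x, y, z, wx, wy, wz, ...]. A call has 1 to 20 rows; each row shifts and turns the commanded pose from where the row before left it, along the tool's axes as they then stand; what a row does not reach is not made up. A row lasts 1/8 s, in which the tool goes at most 62.5 mm and 10.7 degrees, less where a joint would pass 70% of its speed; a pose out of reach is approached as far as the arm can. A call is refused whole if a number of a shift passes 0.0625 or a number of a turn 0.188, either way. A call with a gripper value outside its range is refused whole. The fingers move at their own pace and stop on an object; the grip force is fixed at half the most. Time passes only in rows, so rows that do not move let the fingers close. It gives the time, the measured TCP pose, the force and the opening at its end, in the units of the state.
- manip.get_state(): the state, without advancing time (a new reading comes with each control period).
- manip.read_camera(name): name is "scene" or "top"; returns a dict with "img" (384x512x3 uint8, red, green, blue), "mtx" (3x3 intrinsics, pixels), "k1" (the pictures are not rectified: a ray, as slopes to the right and down, at radius r is drawn at 1 + k1 r^2 times it, then the intrinsics apply), "extrinsics" (4x4, takes a point from world to camera coordinates). Camera axes: x right, y up, looking along -z (the intrinsics and any distortion apply to the point x, -y, -z); pixel columns grow to the right and rows downward; lengths in m; the calibration is good to about 2 mm. A picture is of the moment at which its call begins. There is no depth.
- manip.job_done(): hands the job in, once; it reports no verdict.
Trained networks look in a picture, given as the dict that the camera call returned (one of the last four; its "shot" number tells which), for a name from the list of things; names that differ only in an ending like _2 or _b are one class to them, and where a whole thing is asked for, a point or a joint stands for the part that bears it (a point fixed in the world has none). Each returns a list of dicts, best first, with "p" (0 to 1); they miss things now and then, are a little off and sometimes report something else, mostly with a low value. They report only what shows in the picture. A call takes as long as a camera call.
- manip.recognise(picture, name): "location" ([x, y, z] in m, in world coordinates, good to about 4 mm: the middle of the surface that is visible of it).
The state is a dict: "t": time; "joint_pos": joint angles; "qvel": joint speeds; "effort": joint torques, N m; "tcp_pos": TCP position; "eef_rot": TCP orientation; "force": force on the tool from outside, world axes, zero at the start; "moment": the same for the moment, N m; "gripper_width": finger opening in m.
Only numpy, scipy, OpenCV 4.12 (cv2) and the standard library are available. Lean on these libraries where they do the work, as an engineer would, in place of code of your own. Each camera call takes 0.05 s, during which the arm holds its last target.

## Task

The brake spring of the felt unwinder has come off its post. Take the wooden-handled spring puller, put its pin in the eye at the spring's loose end, stretch the spring out beyond the anchor post, swing it over and let its hook back round the post so that it stays hooked under tension. Touch the spring with the puller only; then lay the puller on the table top, off the stand, and leave the other things where they are.

Things in the scene. Friction and masses are not known exactly. Their poses are not given: they have to be found in the camera images.
- puller_grip (a point): centre of the wooden handle (90x24x30 mm: length x, width y, height z) of the loose spring puller, 15 mm above its underside. From the handle an 8 mm steel rod runs along +x, its axis 26 mm above the underside, and turns straight down 115 mm from this centre as an 8 mm pin. At the start it lies as it is used: pin down, to be grasped across its width from above.
- puller_tip (a point): rounded bottom end of the puller's pin: 115 mm from puller_grip along +x and 15 mm lower, level with the handle's underside. Axes as puller_grip.
- puller: the whole spring puller, 100 to 160 g; origin under the middle of its handle, axes as puller_grip.
- spring_pivot (a point): upright pin on the end of the brake arm, about which the spring swings freely (from 0.9 rad towards the robot's side to 0.3 rad the other way), 26 mm above the table. Its axes turn with the spring: -y runs from here along the spring to its hook. The first 1 N of pull also swings the brake arm against its drum, which brings the pivot up to 10 mm towards the post.
- brake_spring: the coil spring (16 mm thick) with its hook and pull eye; origin and axes as spring_pivot. 150 N/m with 1.8 N preload, longest stretch 85 mm; hooked it is stretched 20 to 40 mm (5 to 8 N), passing the post takes 16 mm more. It starts slack, swung 0.35 to 0.55 rad from the stand's -y towards the robot's side (stand's -x), the post on the hook tip's side.
- hook_seat (a point): point in the spring's hook where the post's axis lies when hooked, 89 mm from spring_pivot when slack, 26 mm above the table always. Axes as spring_pivot. The hook is a level J of 6 mm wire, 20 mm wide inside: shank on the -x side, bend outwards (-y, inner face 6 mm from here), free tip on the +x side ending 10 mm inwards (+y) of here. It is open towards the pivot.
- pull_eye (a point): centre of the closed, level wire eye (5 mm wire) beyond the hook, 25 mm outwards (-y) of hook_seat, 26 mm above the table: 23 mm wide inside (x), 30 mm long, narrowing to a V outwards. An 8 mm pin pulled outwards settles in the V with its axis 11 mm outwards of here; at this centre it has 7 mm play all round. Axes as hook_seat.
- post_mid (a point): axis of the fixed upright anchor post at the hook's height, 26 mm above the table; axes parallel to the stand's. 12 mm thick, with a collar 20 mm across and 8 mm high at its foot on the plate and a flat head 18 mm across whose top is 38 mm above the table. 120 to 136 mm from the slack spring_pivot.
- anchor_post: the whole anchor post; origin at its foot, on the plate.
- brake_stand: brake stand, fixed on the table; origin on the table under the slack spring's pivot, z up. Grey plate 10 mm thick, x -76 to +140, y -160 to +40 mm. The brake drum (72 mm across, 42 mm high, its spindle up to 74 mm) stands at x 70, y -52; the arm's hinge (up to 39 mm high) at x 115, y 0. Spring and arm belong to it.
- tape_roll: bystander, loose: small black roll of tape, 62x59x19 mm, flat on the table left of the stand; origin at its underside.
- tin: bystander, loose: round tin of eyelets, 62 mm across, 20 mm high; origin at its underside.
- spool: bystander, loose: spool of dark thread, 36 mm across, 45 mm high, standing behind the stand; origin at its underside.
- jar: bystander, loose: jar of adhesive, 72 mm across, 90 mm high, standing behind the stand; origin at its underside.

How it is judged:
By the outcome, as a careful person would: the job done as asked, in the order asked, and still so for the second after the job is handed in, with the robot touching nothing.
It also fails if it takes over 59 s, if anything falls off the work surface, if the arm or the gripper's body presses on something with over 40 N, if the wrist force passes 120 N, or if a joint passes its speed limit or range.

## Working session

There is one attempt and no reset: what is moved stays moved. The work goes in short steps, Python scripts to look and compute and a tool call to move; the robot and the scene stay as the last step left them, time stands still between calls to the robot, and variables do not carry over. Pictures are saved under pics/ and viewed, and the job is handed in when it is done.

Besides the shell and the picture viewer there is one more tool, called after ">>>" by a JSON object that holds its "op" and its "data". apply_moves: Moves the arm, as the interface text tells. Its arguments: {"type":"object","properties":{"rows":{"type":"array"}},"required":["rows"]}

```bash
ls; mkdir -p pics
cat > h.py <<'E'
import numpy as np, cv2
from plant import manip
def shot(n,f=None):
    p=manip.read_camera(n)
    if f: cv2.imwrite('pics/'+f,p['img'][:,:,::-1])
    return p
def proj(p,X):
    X=np.atleast_2d(X);E=np.array(p['extrinsics']);c=X@E[:3,:3].T+E[:3,3]
    s=np.c_[c[:,0]/-c[:,2],-c[:,1]/-c[:,2]];r2=(s**2).sum(1,keepdims=True);s=s*(1+p['k1']*r2)
    K=np.array(p['mtx']);return np.c_[s,np.ones(len(s))]@K.T[:,:2]
def unproj(p,uv,z):
    K=np.array(p['mtx']);d=np.linalg.inv(K)@[uv[0],uv[1],1];d=d[:2];s=d.copy()
    for _ in range(30): s=d/(1+p['k1']*(s@s))
    E=np.array(p['extrinsics']);R=E[:3,:3];o=-R.T@E[:3,3];v=R.T@np.array([s[0],-s[1],-1.])
    return o+v*(z-o[2])/v[2]
E
python3 - <<'E'
from h import *
s=manip.get_state();print(s)
for c in ['scene','top']:
    p=shot(c,c+'0.png');E=np.array(p['extrinsics']);print(c,(-E[:3,:3].T@E[:3,3]).round(3),p['k1'])
    for n in ['puller_grip','puller_tip','puller','spring_pivot','brake_spring','hook_seat','pull_eye','post_mid','anchor_post','brake_stand','tape_roll','tin','spool','jar']:
        r=manip.recognise(p,n);print(n,[(round(q['p'],2),np.round(q['location'],3).tolist(),proj(p,q['location'])[0].round().tolist()) for q in r[:2]])
E
```

```text
pics
{'t': 0.0, 'joint_pos': array([ 1.11269545e+00,  1.81535760e-01,  1.60800876e+00,  1.88366248e-05,
        1.35377958e+00, -2.06287895e-01]), 'qvel': array([-0.00037211,  0.00057791, -0.00169812,  0.00041601,  0.00056724,
        0.00101401]), 'effort': array([ 1.35653201e-03, -4.44863856e+01, -3.51343954e+01, -5.44525210e-05,
        8.95935693e-03, -4.32605350e-05]), 'tcp_pos': array([0.14299763, 0.5563864 , 0.23838674]), 'eef_rot': array([-2.91020786e-04,  1.25576072e-01,  9.92083616e-01, -8.15393697e-04]), 'force': array([1.30488335, 0.47648846, 0.61833849]), 'moment': array([ 0.01391982, -0.04139763, -0.02520108]), 'gripper_width': 0.0854228677152955}
scene [-0.057 -0.346  0.649] -0.03135122745150891
puller_grip [(0.67, [0.46, 0.188, 0.03], [221.0, 224.0])]
puller_tip [(0.8, [0.46, 0.194, 0.024], [219.0, 225.0])]
puller [(0.85, [0.456, 0.191, 0.025], [219.0, 226.0]), (0.47, [0.566, 0.485, 0.013], [174.0, 169.0])]
spring_pivot [(0.64, [0.54, -0.055, 0.027], [325.0, 253.0])]
brake_spring []
hook_seat [(0.59, [0.541, -0.059, 0.026], [327.0, 254.0])]
pull_eye [(0.68, [0.543, -0
[... 721 characters left out ...]
39.0])]
puller [(0.51, [0.46, 0.196, 0.024], [242.0, 239.0])]
spring_pivot [(0.54, [0.545, -0.053, 0.028], [317.0, 215.0])]
brake_spring [(0.69, [0.55, -0.046, 0.026], [315.0, 214.0]), (0.16, [0.465, 0.198, 0.025], [241.0, 237.0])]
hook_seat [(0.62, [0.545, -0.057, 0.027], [318.0, 215.0])]
pull_eye [(0.64, [0.546, -0.062, 0.028], [320.0, 215.0])]
post_mid []
anchor_post []
brake_stand [(0.73, [0.606, -0.048, 0.009], [315.0, 197.0])]
tape_roll [(0.72, [0.547, -0.052, 0.025], [317.0, 214.0]), (0.64, [0.599, 0.157, 0.021], [255.0, 198.0])]
tin [(0.81, [0.556, 0.489, 0.007], [157.0, 208.0])]
spool [(0.5, [0.801, 0.037, 0.044], [292.0, 138.0])]
jar [(0.85, [0.818, -0.076, 0.087], [327.0, 131.0])]
```

Run:
```python
import cv2
a=cv2.imread('pics/scene0.png');b=cv2.imread('pics/top0.png')
cv2.imwrite('pics/sc_a.png',cv2.resize(a[195:325,180:440],None,fx=3,fy=3,interpolation=2)) 
cv2.imwrite('pics/tp_a.png',cv2.resize(b[160:260,210:370],None,fx=5,fy=5,interpolation=2))
```

```text
(no output)
```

View pics/sc_a.png

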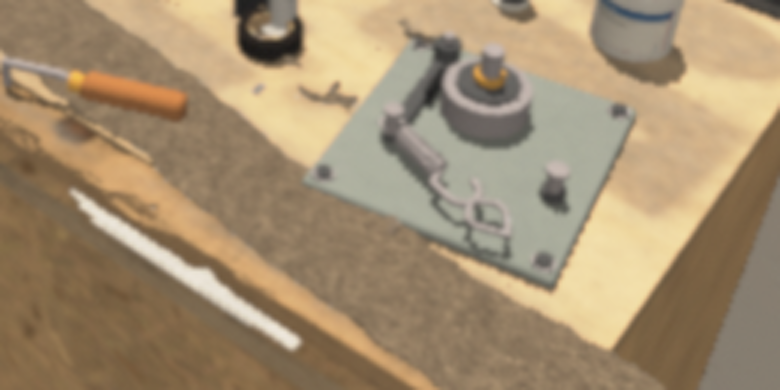

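View pics/tp_a.png

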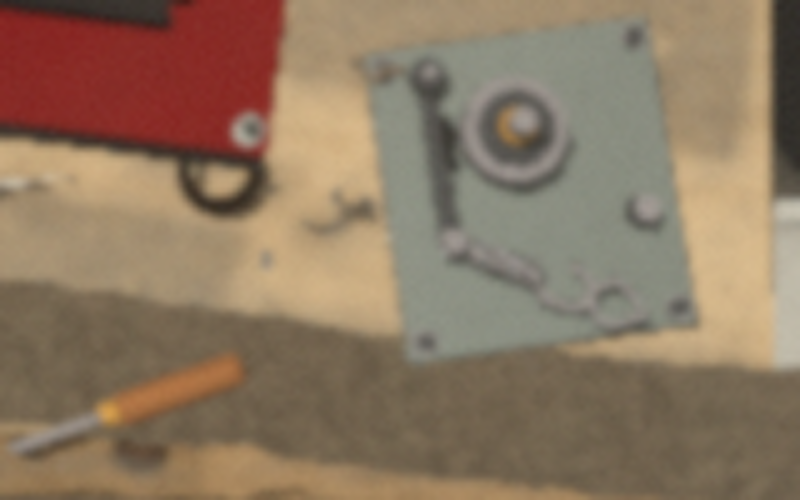

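View pics/scene0.png

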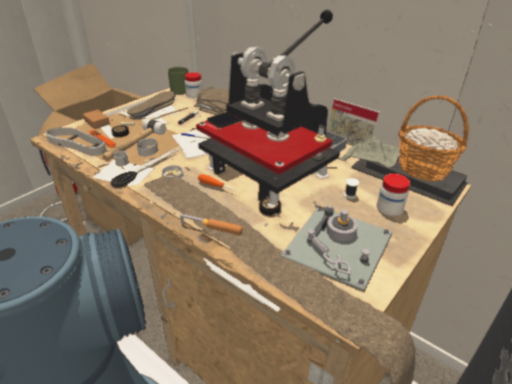

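View pics/top0.png

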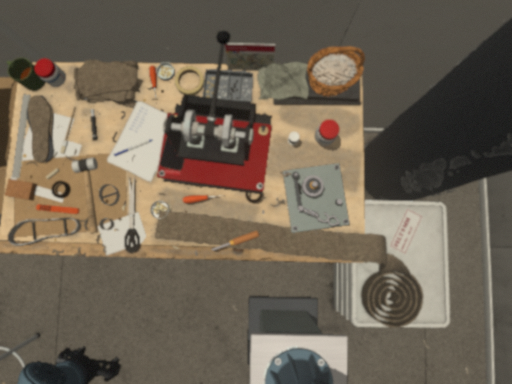

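```bash
cat > look.py <<'E'
from h import *
from scipy.optimize import minimize
P={c:shot(c,c+'1.png') for c in ['scene','top']}
def pw(s,pts):
    c,n=np.cos(s[2]),np.sin(s[2]);pts=np.atleast_2d(pts).astype(float);o=pts.copy()
    o[:,0]=s[0]+c*pts[:,0]-n*pts[:,1];o[:,1]=s[1]+n*pts[:,0]+c*pts[:,1];return o
C=np.array([[-.076,-.16,.01],[.14,-.16,.01],[.14,.04,.01],[-.076,.04,.01]])
# mask
M={}
for c,p in P.items():
    h=cv2.cvtColor(p['img'],cv2.COLOR_RGB2HSV).astype(int)
    M[c]=((h[...,0]>35)&(h[...,0]<100)&(h[...,1]>12)&(h[...,2]>90)).astype(np.uint8)
    m=np.zeros_like(M[c]); q=proj(p,pw([.55,-.0,.14],C)).astype(int); cv2.fillPoly(m,[q],1); m=cv2.dilate(m,np.ones((45,45)))
    M[c]=cv2.morphologyEx(M[c]*m,cv2.MORPH_CLOSE,np.ones((9,9)))
    cv2.imwrite('pics/m_%s.png'%c,M[c]*255)
def cost(s):
    t=0
    for c,p in P.items():
        m=np.zeros((384*4,512*4),np.uint8); q=((proj(p,pw(s,C))+.5)*4).round().astype(int); cv2.fillPoly(m,[q],255)
        m=cv2.resize(m,(512,384),interpolation=cv2.INTER_AREA)/255.
        t+=np.abs(m-cv2.GaussianBlur(M[c].astype(np.float32),(3,3),.5)).sum()/M[c].sum()
    return t
best=min((minimize(cost,[x,-.02,y],method='Nelder-Mead',options=dict(initial_simplex=np.array([x,-.02,y])+np.array([[0,0,0],[.02,0,0],[0,.02,0],[0,0,.1]]))) for x in(.55,.58) for y in (.08,.18)),key=lambda r:r.fun)
s=best.x;print(best.fun,s.round(4))
np.save('stand.npy',s)
for c,p in P.items():
    k=5 if c=='scene' else 8; 
    q=proj(p,pw(s,C)); x0,y0=(q.min(0)-8).astype(int);x1,y1=(q.max(0)+8).astype(int)
    im=cv2.resize(p['img'][y0:y1,x0:x1,::-1],None,fx=k,fy=k,interpolation=cv2.INTER_CUBIC)
    def d(X,col):
        for u in proj(p,pw(s,X)): cv2.circle(im,tuple(int(v) for v in ((u-[x0,y0]+.5)*k)),3,col,-1)
    d(C,(0,0,255)); d([[0,0,.026]],(255,0,0)); d([[.07,-.052,.074],[.115,0,.039]],(0,255,255)); d([[0,-.128,.038]],(0,255,0))
    print(c,x0,y0,im.shape); cv2.imwrite('pics/z_%s.png'%c,im)
E
python3 look.py
```

```text
4.828688236389267 [0.5694 0.0104 0.1652]
scene 269 195 (495, 645, 3)
top 271 153 (688, 672, 3)
```

Run:
```python
from h import *
for c,(u,v) in {'scene':(310,270),'top':(300,220)}.items():
    a=cv2.imread('pics/%s1.png'%c);h=cv2.cvtColor(a,cv2.COLOR_BGR2HSV)
    for d in [(-40,0),(0,0),(20,5),(20,-20),(45,10)]: print(c,d,h[v+d[1],u+d[0]],a[v+d[1],u+d[0]])
```

```text
scene (-40, 0) [ 17  84 152] [102 130 152]
scene (0, 0) [ 16  72 146] [105 127 146]
scene (20, 5) [ 33  22 137] [125 137 136]
scene (20, -20) [ 34  24 170] [154 170 168]
scene (45, 10) [ 34  25 173] [156 173 171]
top (-40, 0) [ 17  83 190] [128 164 190]
top (0, 0) [ 39  23 144] [131 144 140]
top (20, 5) [ 39  23 143] [130 143 139]
top (20, -20) [ 39  23 143] [130 143 139]
top (45, 10) [ 18  81 188] [128 163 188]
```

View pics/m_top.png

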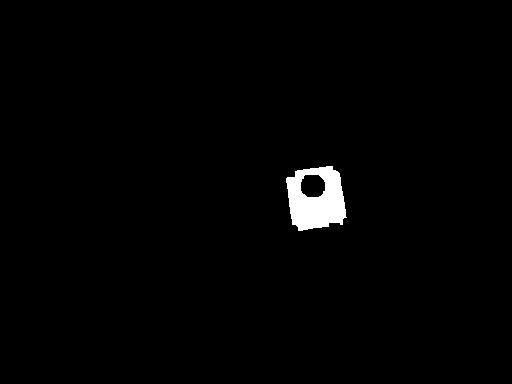

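View pics/z_top.png

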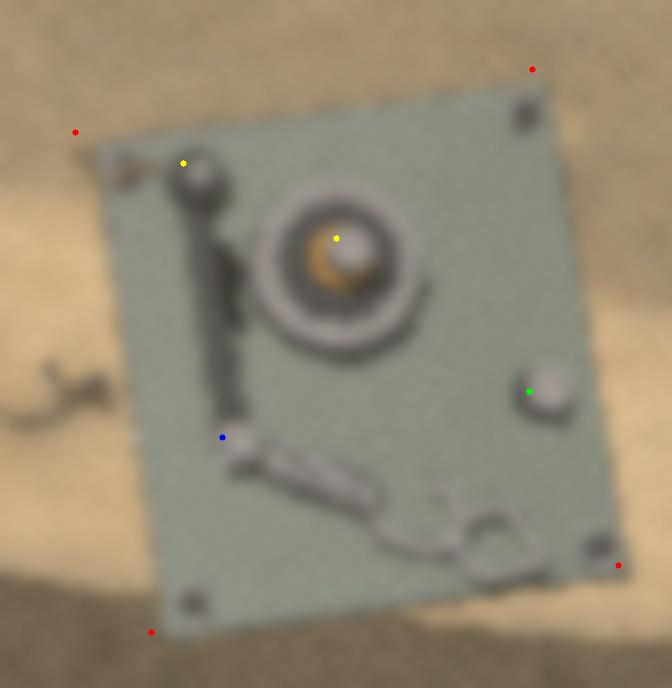

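```bash
sed -i "s/(h\[...,0\]>35)&(h\[...,0\]<100)&(h\[...,1\]>12)&(h\[...,2\]>90)/(h[...,0]>26)\&(h[...,0]<100)\&(h[...,1]>12)\&(h[...,1]<50)\&(h[...,2]>90)/; s/np.ones((9,9))/cv2.getStructuringElement(2,(25,25))/" look.py
python3 look.py
```

```text
0.3253346338152235 [0.5635 0.0037 0.153 ]
scene 270 197 (500, 650, 3)
top 274 155 (688, 664, 3)
```

View pics/z_top.png

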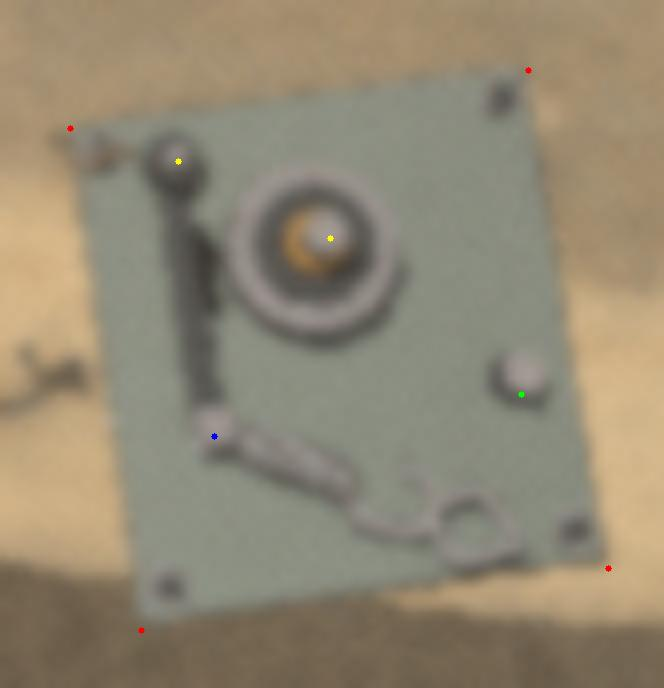

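View pics/z_scene.png

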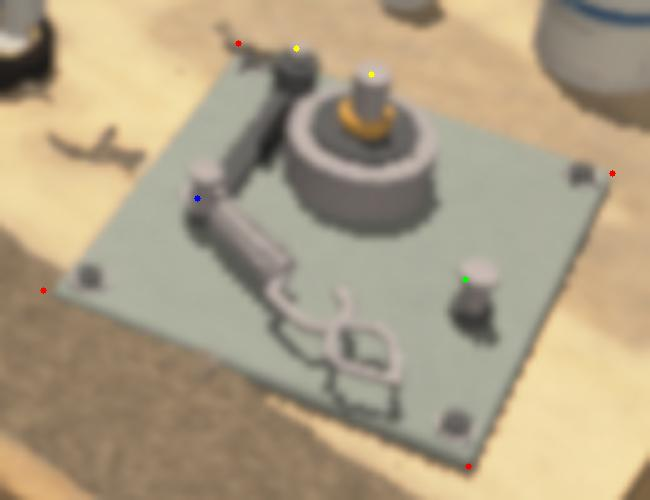

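```bash
cat > fit.py <<'E'
from look import P,pw,proj,unproj,C
import numpy as np
from scipy.optimize import least_squares
F=np.array(list(C)+[[.07,-.052,.074],[.115,0,.039]])
ck={'top':(274,155,8,[(604,562),(528,68),(75,128),(140,620),(327,233),(172,160)],(522,372),(476,530)),
'scene':(270,197,5,[(470,470),(610,175),(238,48),(55,293),(373,72),(295,55)],(480,270),(365,347))}
px=lambda c,q:np.array(q)/ck[c][2]-.5+np.array(ck[c][:2])
def fitc(cams):
    def r(v): return np.concatenate([(proj(P[c],pw(v,F))-px(c,ck[c][3])).ravel() for c in cams])
    o=least_squares(r,[.57,0,.15],loss='soft_l1');return o.x,r(o.x)
for cams in (['top'],['scene'],['top','scene']):
    v,r=fitc(cams);print(cams,v.round(4),r.reshape(-1,2).round(1).tolist())
    for c in cams:
        ph=unproj(P[c],px(c,ck[c][4]),.038);e=unproj(P[c],px(c,ck[c][5]),.026)
        R=np.array([[np.cos(v[2]),np.sin(v[2])],[-np.sin(v[2]),np.cos(v[2])]])
        print(c,'post',ph.round(4),(R@(ph[:2]-v[:2])).round(4),'eye',e.round(4),(R@(e[:2]-v[:2])).round(4),np.hypot(*(e[:2]-v[:2])))
E
python3 fit.py
```

```text
0.3298525946052595 [0.5642 0.0031 0.1543]
scene 270 197 (500, 650, 3)
top 274 155 (688, 664, 3)
['top'] [0.5655 0.0048 0.1523] [[0.3, 0.3], [-0.1, -0.2], [-0.8, -0.5], [-0.2, 0.7], [0.2, 0.1], [0.5, -0.4]]
top post [ 0.5923 -0.1229  0.038 ] [ 0.0071 -0.1302] eye [ 0.5269 -0.1061  0.026 ] [-0.055  -0.1037] 0.11741787618139155
['scene'] [0.5621 0.0021 0.16  ] [[0.4, -0.1], [0.7, -0.2], [-0.1, -0.4], [-2.0, 0.2], [-0.2, 0.9], [0.3, -0.8]]
scene post [ 0.5926 -0.1249  0.038 ] [ 0.0098 -0.1302] eye [ 0.5301 -0.1047  0.026 ] [-0.0486 -0.1003] 0.11148104867584789
['top', 'scene'] [0.564  0.0033 0.1577] [[0.8, 0.5], [0.0, 0.0], [-0.6, 0.0], [0.4, 1.2], [0.5, 0.5], [0.8, 0.1], [0.2, -0.9], [0.6, -0.6], [0.0, -0.9], [-2.0, -0.5], [-0.2, 0.4], [0.3, -1.3]]
top post [ 0.5923 -0.1229  0.038 ] [ 0.0081 -0.1291] eye [ 0.5269 -0.1061  0.026 ] [-0.0539 -0.1022] 0.11553446471210642
scene post [ 0.5926 -0.1249  0.038 ] [ 0.0081 -0.131 ] eye [ 0.5301 -0.1047  0.026 ] [-0.0504 -0.1013] 0.11320597245695253
```

Run:
```python
from h import *
a=cv2.imread('pics/scene1.png');b=cv2.imread('pics/top1.png')
A=cv2.resize(a[205:245,172:250],None,fx=8,fy=8,interpolation=2)
B=cv2.resize(b[224:256,205:265],None,fx=10,fy=10,interpolation=2)[:,:624]
cv2.imwrite('pics/pull.png',np.vstack([A[:,:600],B[:,:600]])[:600])
```

```text
(no output)
```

View pics/pull.png

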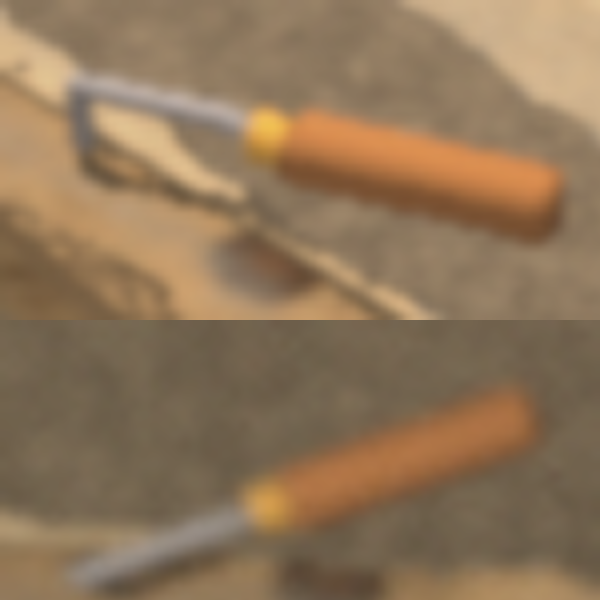

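Run:
```python
from h import *
T=manip.read_camera('top');S=manip.read_camera('scene')
t=lambda u,v:(205+u/10-.5,224+(v-320)/10-.5)
s=lambda u,v:(172+u/8-.5,205+v/8-.5)
for n,p,f in (('top',T,t),('scene',S,s)):
    q={'top':[((80,578),.028),((530,405),.022)],'scene':[((78,88),.026),((86,155),.003),((553,195),.017)]}[n]
    w=[unproj(p,f(*a),z) for a,z in q]
    a,b=w[0],w[-1];d=(a-b)[:2];L=np.hypot(*d);print(n,np.round(w,4).tolist(),'L',L.round(4),'yaw',np.degrees(np.arctan2(d[1],d[0])),'grip',(a[:2]-d/L*.115).round(4),(b[:2]+d/L*.045).round(4))
st=manip.get_state();from scipy.spatial.transform import Rotation as R
q=st['eef_rot'];print(st['t'],R.from_quat(np.roll(q,-1)).as_matrix().round(3))
```

```text
top [[0.4231, 0.2917, 0.028], [0.4837, 0.1449, 0.022]] L 0.1588 yaw 112.43222402753067 grip [0.467  0.1854] [0.4665 0.1864]
scene [[0.4232, 0.2884, 0.026], [0.4201, 0.2848, 0.003], [0.488, 0.1499, 0.017]] L 0.1529 yaw 115.06135749030652 grip [0.4719 0.1843] [0.4689 0.1907]
1.9 [[-0.968  0.249 -0.   ]
 [ 0.249  0.968  0.   ]
 [ 0.     0.    -1.   ]]
```

```bash
cat > plan.py <<'E'
from h import *
from scipy.spatial.transform import Rotation as R
def cur():
    st=manip.get_state();m=R.from_quat(np.roll(st['eef_rot'],-1)).as_matrix()
    return st,st['tcp_pos'],np.degrees(np.arctan2(m[1,0],m[0,0]))
def plan(p0,y0,legs,dec=3):
    """legs: (target xyz,yawdeg,N,grip)"""
    p=np.array(p0,float);y=y0
    for t,yt,N,g in legs:
        out=[]
        for i in range(N):
            k=N-i; d=(np.array(t)-p)/k; a=-np.radians((yt-y+180)%360-180)/k
            c,s=np.cos(np.radians(y)),np.sin(np.radians(y))
            tl=np.round([c*d[0]+s*d[1], s*d[0]-c*d[1], -d[2]],dec); a=round(a,3)
            out.append([g,*tl.tolist(),0,0,a])
            p=p+[c*tl[0]+s*tl[1], s*tl[0]-c*tl[1], -tl[2]]; y-=np.degrees(a)
        print('\n'.join(','.join('%g'%v for v in r) for r in out),'\n ->',p.round(4),round(y,1))
    return p,y
E
python3 - <<'E'
from plan import *
st,p,y=cur();print(p,y)
plan(p,y,[([.468,.187,.11],113,14,.07),([.468,.187,.012],113,4,.07)])
E
```

```text
[0.143247   0.55689344 0.23930058] 165.57476898568436
0.07,-0.029,-0.02,0.009,0,0,0.066
0.07,-0.03,-0.018,0.009,0,0,0.066
0.07,-0.031,-0.016,0.009,0,0,0.065
0.07,-0.032,-0.014,0.009,0,0,0.066
0.07,-0.033,-0.011,0.009,0,0,0.065
0.07,-0.034,-0.009,0.009,0,0,0.066
0.07,-0.035,-0.007,0.009,0,0,0.065
0.07,-0.035,-0.005,0.009,0,0,0.066
0.07,-0.035,-0.003,0.01,0,0,0.065
0.07,-0.035,-0,0.009,0,0,0.066
0.07,-0.035,0.002,0.01,0,0,0.065
0.07,-0.035,0.004,0.009,0,0,0.066
0.07,-0.035,0.007,0.01,0,0,0.065
0.07,-0.034,0.009,0.009,0,0,0.066 
 -> [0.468  0.1869 0.1103] 113.0
0.07,0,0,0.025,0,0,-0
0.07,0,0,0.024,0,0,-0
0.07,0,0,0.025,0,0,-0
0.07,0,0,0.024,0,0,-0 
 -> [0.468  0.1869 0.0123] 113.0
```

>>> {"op": "apply_moves", "data": {"rows": [0.07,-0.029,-0.02,0.009,0,0,0.066,0.07,-0.03,-0.018,0.009,0,0,0.066,0.07,-0.031,-0.016,0.009,0,0,0.065,0.07,-0.032,-0.014,0.009,0,0,0.066,0.07,-0.033,-0.011,0.009,0,0,0.065,0.07,-0.034,-0.009,0.009,0,0,0.066,0.07,-0.035,-0.007,0.009,0,0,0.065,0.07,-0.035,-0.005,0.009,0,0,0.066,0.07,-0.035,-0.003,0.01,0,0,0.065,0.07,-0.035,0,0.009,0,0,0.066,0.07,-0.035,0.002,0.01,0,0,0.065,0.07,-0.035,0.004,0.009,0,0,0.066,0.07,-0.035,0.007,0.01,0,0,0.065,0.07,-0.034,0.009,0.009,0,0,0.066,0.07,0,0,0,0,0,0]}}

```text
t: 3.78
tcp_pos: [0.4691, 0.1852, 0.1098]
eef_rot: [-0.0, 0.554, 0.833, -0.0]
force: [-1.0, 0.8, -0.2]
gripper_width: 0.0702
```

Run:
```python
from plan import *
st,p,y=cur();print(st['t'],p,y,st['joint_pos'].round(2))
S=shot('scene','s2.png');T=shot('top','t2.png')
k=6
a=cv2.resize(S['img'][150:250,170:280,::-1],None,fx=k,fy=k,interpolation=2)
cv2.imwrite('pics/s2z.png',a)
```

```text
3.775 [0.46910382 0.18523578 0.10984968] 112.78244032220056 [ 0.14  0.19  1.89 -0.    1.07 -0.26]
```

View pics/s2z.png

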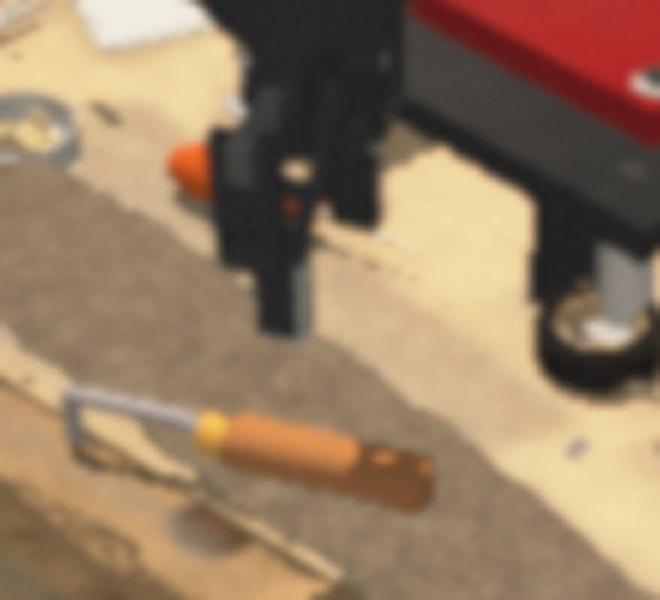

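>>> {"op": "apply_moves", "data": {"rows": [0.07,0.001,0,0.025,0,0,0,0.07,0,0,0.025,0,0,0,0.07,0,0,0.025,0,0,0,0.07,0,0,0.022,0,0,0,0.07,0,0,0,0,0,0]}}

```text
t: 4.5
tcp_pos: [0.4655, 0.1885, 0.0122]
eef_rot: [-0.001, 0.551, 0.834, -0.001]
force: [1.1, 0.3, 0.4]
gripper_width: 0.0701
```

Run:
```python
from plan import *
st,p,y=cur();print(st['t'],p,y,st['force'])
S=shot('scene','s3.png');k=7
cv2.imwrite('pics/s3z.png',cv2.resize(S['img'][175:250,170:280,::-1],None,fx=k,fy=k,interpolation=2))
```

```text
4.5 [0.46545311 0.18851814 0.01216106] 113.08238153364614 [1.05065645 0.30571893 0.4276032 ]
```

View pics/s3z.png

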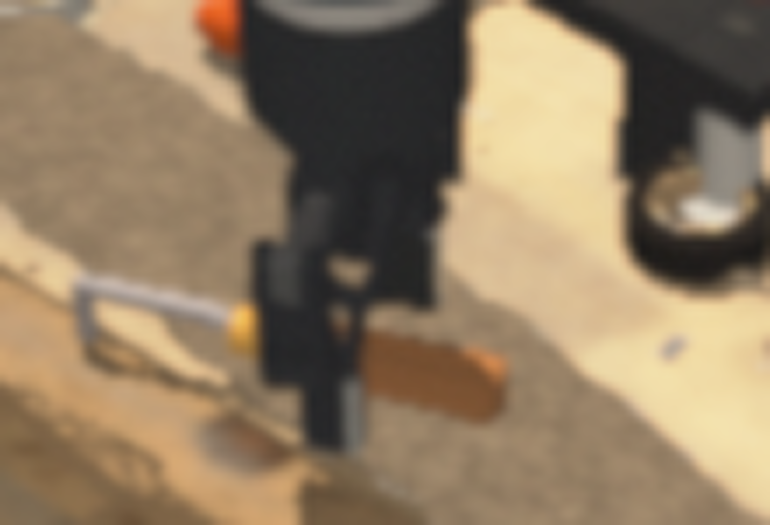

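>>> {"op": "apply_moves", "data": {"rows": [0.015,0,0,0,0,0,0,0.015,0,0,0,0,0,0,0.015,0,0,0,0,0,0,0.015,0,0,0,0,0,0,0.015,0,0,0,0,0,0,0.015,0,0,0,0,0,0]}}

```text
t: 5.3
tcp_pos: [0.4685, 0.188, 0.0144]
eef_rot: [0.001, 0.552, 0.834, 0.001]
force: [-1.7, 0.5, 7.3]
gripper_width: 0.0231
```

>>> {"op": "apply_moves", "data": {"rows": [0.015,0,0,-0.02,0,0,0,0.015,0,0,-0.03,0,0,0,0.015,0,0,-0.03,0,0,0,0.015,0,0,-0.03,0,0,0,0.015,0,0,0,0,0,0,0.015,0,0,0,0,0,0]}}

```text
t: 6.05
tcp_pos: [0.4669, 0.1877, 0.1224]
eef_rot: [-0.0, 0.552, 0.834, -0.0]
force: [-0.4, 0.1, -2.2]
gripper_width: 0.0233
```

Run:
```python
from plan import *
for i in range(3):
    T=shot('top');st,p,y=cur();print(st['t'],p,y,st['force'],st['joint_pos'])
S=shot('scene','s4.png');k=7
cv2.imwrite('pics/s4z.png',cv2.resize(S['img'][160:245,165:275,::-1],None,fx=k,fy=k,interpolation=2))
k=10
cv2.imwrite('pics/t4z.png',cv2.resize(T['img'][205:260,200:270,::-1],None,fx=k,fy=k,interpolation=2))
```

```text
6.1 [0.46650722 0.18759348 0.12188444] 112.96897020055339 [-0.15108537 -0.06504652 -2.23275859] [ 1.45873329e-01  1.65620869e-01  1.88372923e+00 -3.17105774e-05
  1.09466389e+00 -2.54996944e-01]
6.15 [0.46646508 0.18759161 0.12177008] 112.96906014111343 [ 0.25747838  0.10045817 -1.3489595 ] [ 1.45874743e-01  1.65943538e-01  1.88362539e+00 -1.87351283e-05
  1.09480786e+00 -2.55003300e-01]
6.2 [0.46651941 0.18760997 0.12179648] 112.96820108976976 [ 0.18380626 -0.203365   -1.03165432] [ 1.45879522e-01  1.66027515e-01  1.88346361e+00  9.96703646e-06
  1.09489741e+00 -2.54996754e-01]
```

View pics/s4z.png

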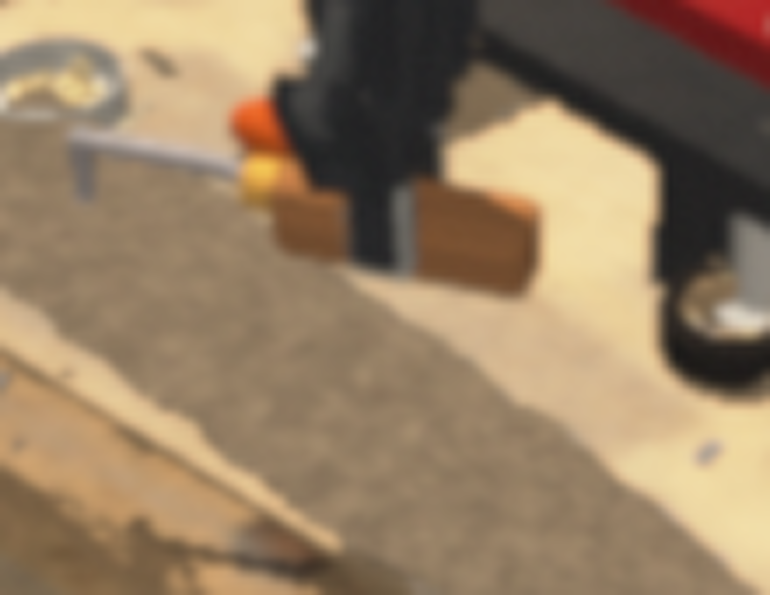

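View pics/t4z.png

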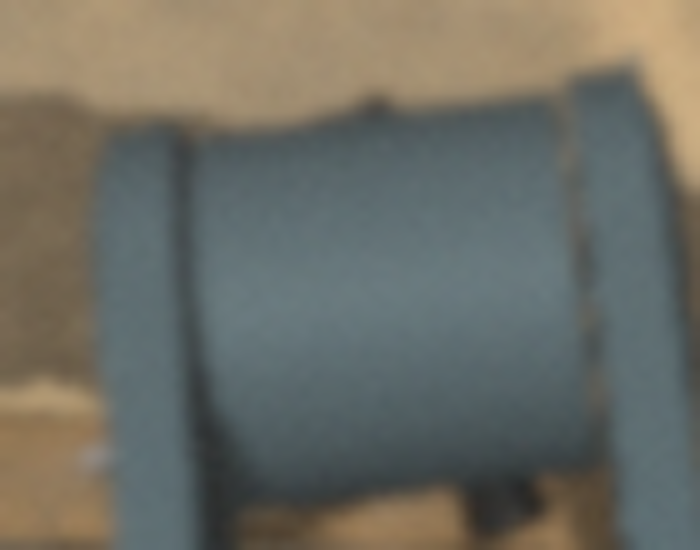

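Run:
```python
from plan import *
S=shot('scene');st,p,y=cur();print(p,y)
a=np.radians(y);d=np.array([np.cos(a),np.sin(a),0])
for z in (0,.01,.015,.02): print(z, proj(S,p+.115*d-[0,0,z]), 'bend',proj(S,p+.115*d+[0,0,.026-z]),'end',proj(S,p-.045*d+[0,0,.015-z]))
print('seen tip 176.5 187.5; bend',165+72/7-.5,160+140/7-.5,'end',165+535/7-.5,160+245/7-.5)
```

```text
[0.46685835 0.1876721  0.12217665] 112.9717637550452
0 [[175.18249445 182.73110414]] bend [[173.93485169 173.35944828]] end [[239.98421265 189.24641783]]
0.01 [[175.652407   186.25518896]] bend [[174.41919811 177.00021031]] end [[240.05532069 192.9060902 ]]
0.015 [[175.88533522 188.00087902]] bend [[174.6592572  178.80347594]] end [[240.0905655  194.71803098]]
0.02 [[176.11692567 189.73579356]] bend [[174.89792186 180.59546459]] end [[240.12560634 196.51818733]]
seen tip 176.5 187.5; bend 174.78571428571428 179.5 end 240.92857142857144 194.5
```

Run:
```python
from plan import *
p,y=plan([.4668,.1877,.1222],112.97,[([.529,-.2205,.125],90,11,.015),([.529,-.2205,.08],90,3,.015)])
S=shot('scene');T=shot('top')
for X in ([.529,-.2205,0],[.49,-.23,0],[.47,-.2,0]):print(proj(S,X),proj(T,X))
```

```text
0.015,-0.036,-0.009,-0,0,0,0.036
0.015,-0.037,-0.008,-0,0,0,0.036
0.015,-0.037,-0.007,-0,0,0,0.037
0.015,-0.037,-0.005,-0,0,0,0.036
0.015,-0.037,-0.004,-0,0,0,0.037
0.015,-0.038,-0.003,-0,0,0,0.036
0.015,-0.038,-0.001,-0.001,0,0,0.037
0.015,-0.037,0,-0,0,0,0.036
0.015,-0.038,0.002,-0.001,0,0,0.037
0.015,-0.037,0.003,-0,0,0,0.036
0.015,-0.037,0.004,-0.001,0,0,0.037 
 -> [ 0.5288 -0.2203  0.1252] 90.0
0.015,-0,0,0.015,0,0,-0
0.015,-0,0,0.015,0,0,-0
0.015,-0,0,0.015,0,0,-0 
 -> [ 0.5288 -0.2203  0.0802] 90.0
[[389.98900414 301.56324545]] [[364.68209606 221.31416767]]
[[385.98068642 316.16040662]] [[367.57304494 232.83839307]]
[[367.51498407 314.62674489]] [[358.88675445 238.56241166]]
```

>>> {"op": "apply_moves", "data": {"rows": [0.015,-0.036,-0.009,0,0,0,0.036,0.015,-0.037,-0.008,0,0,0,0.036,0.015,-0.037,-0.007,0,0,0,0.037,0.015,-0.037,-0.005,0,0,0,0.036,0.015,-0.037,-0.004,0,0,0,0.037,0.015,-0.038,-0.003,0,0,0,0.036,0.015,-0.038,-0.001,-0.001,0,0,0.037,0.015,-0.037,0,0,0,0,0.036,0.015,-0.038,0.002,-0.001,0,0,0.037,0.015,-0.037,0.003,0,0,0,0.036,0.015,-0.037,0.004,-0.001,0,0,0.037,0.015,0,0,0.015,0,0,0,0.015,0,0,0.015,0,0,0,0.015,0,0,0.015,0,0,0,0.015,0,0,0,0,0,0]}}

```text
t: 8.28
tcp_pos: [0.5283, -0.2184, 0.0791]
eef_rot: [-0.002, 0.707, 0.708, -0.0]
force: [0.7, 0.5, -1.6]
gripper_width: 0.0228
```

```bash
cat > view.py <<'E'
import sys
from plan import *
n=sys.argv[1]
S=shot('scene','s%s.png'%n);T=shot('top','t%s.png'%n);st,p,y=cur();print(st['t'],p.round(4),round(y,1),'F',st['force'].round(1),'w',st['gripper_width'].round(4))
a=np.radians(y);tip=p+.115*np.array([np.cos(a),np.sin(a),0])-[0,0,.0145];print('tip',tip.round(4))
mk=len(sys.argv)>2
for P,nm,k,w in((S,'s',7,(300,220,400,300)),(T,'t',11,(295,190,365,240))):
    x0,y0,x1,y1=w
    im=cv2.resize(P['img'][y0:y1,x0:x1,::-1],None,fx=k,fy=k,interpolation=2)
    def dot(X,c):
        u=(proj(P,X)[0]-[x0,y0]+.5)*k;cv2.circle(im,tuple(int(v) for v in u),3,c,-1);print(nm,u.round())
    dot(tip,(0,0,255)); 
    dot([tip[0],tip[1],.026],(255,0,255))
    dot([.5925,-.124,.038],(0,255,0)); dot([.529,-.1055,.026],(255,0,0)); dot([.564,.004,.026],(255,255,0))
    cv2.imwrite('pics/%s%sz.png'%(nm,n),im)
E
python3 view.py 5
```

```text
Traceback (most recent call last):
  File "view.py", line 4, in <module>
    S=shot('scene','s%s.png'%n);T=shot('top','t%s.png'%n);st,p,y=cur();print(st['t'],p.round(4),round(y,1),'F',st['force'].round(1),'w',st['gripper_width'].round(4))
                                                                                                                                        ^^^^^^^^^^^^^^^^^^^^^^^^^
AttributeError: 'float' object has no attribute 'round'
```

```bash
sed -i "s/st\['gripper_width'\].round(4)/st['gripper_width']/" view.py; python3 view.py 5
```

```text
8.475 [ 0.5302 -0.2201  0.0819] 90.0 F [-0.3 -0.1 -1.5] w 0.022949784854461888
tip [ 0.5301 -0.1051  0.0674]
s [321. 227.]
s [302. 325.]
s [459. 216.]
s [301. 328.]
s [ 67. 116.]
t [450. 325.]
t [420. 333.]
t [490. 126.]
t [421. 337.]
t [ 63. 213.]
```

View pics/s5z.png

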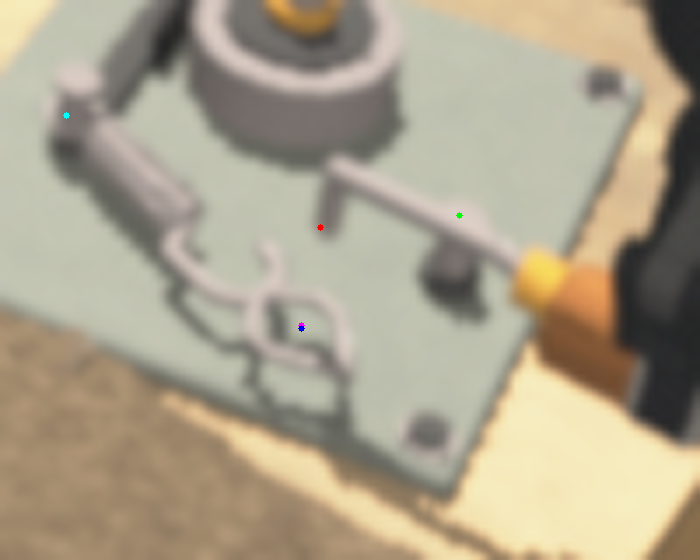

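View pics/t5z.png

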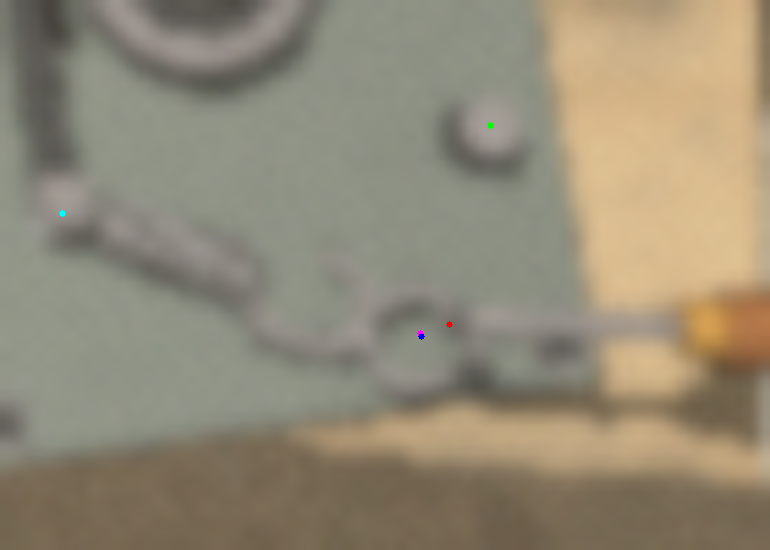

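>>> {"op": "apply_moves", "data": {"rows": [0.015,0.002,0,0.012,0,0,0,0.015,0,0,0.012,0,0,0,0.015,0,0,0.008,0,0,0,0.015,0,0,0,0,0,0]}}

```text
t: 8.98
tcp_pos: [0.5289, -0.2177, 0.048]
eef_rot: [-0.001, 0.707, 0.707, -0.0]
force: [-0.3, 0.1, -0.3]
gripper_width: 0.023
```

```bash
python3 view.py 6
```

```text
9.075 [ 0.5297 -0.2182  0.0492] 90.0 F [-0.9  0.5 -0.7] w 0.022904469350403554
tip [ 0.5297 -0.1032  0.0347]
s [300. 303.]
s [296. 323.]
s [459. 216.]
s [301. 328.]
s [ 67. 116.]
t [420. 333.]
t [414. 334.]
t [490. 126.]
t [421. 337.]
t [ 63. 213.]
```

View pics/s6z.png

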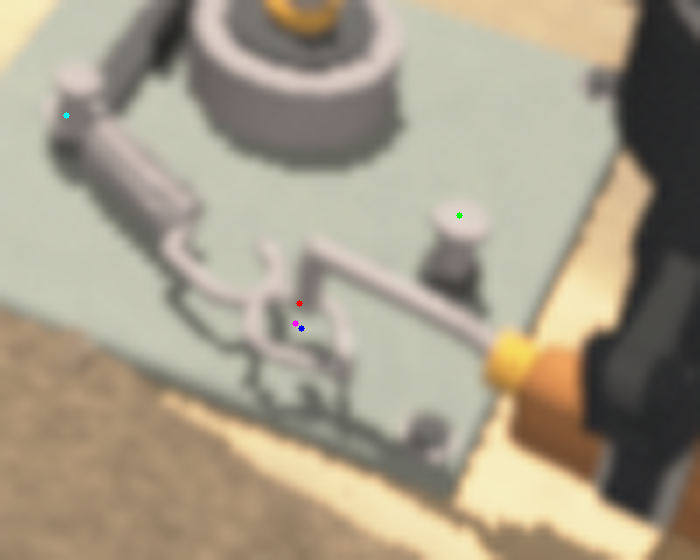

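View pics/t6z.png

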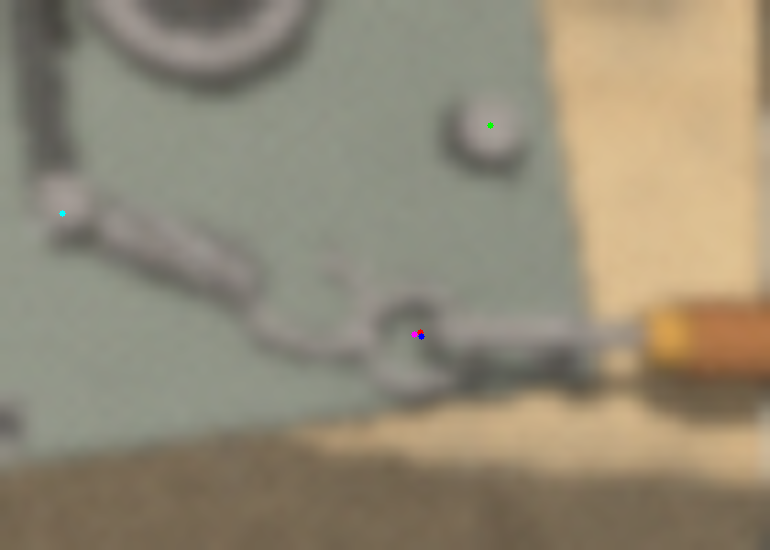

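>>> {"op": "apply_moves", "data": {"rows": [0.015,0.002,0,0.008,0,0,0,0.015,0,0,0.008,0,0,0,0.015,0,0,0.005,0,0,0,0.015,0,0,0,0,0,0]}}

```text
t: 9.57
tcp_pos: [0.5292, -0.2159, 0.0276]
eef_rot: [-0.001, 0.707, 0.707, -0.0]
force: [0.3, -0.0, -0.8]
gripper_width: 0.023
```

```bash
python3 view.py 7
```

```text
9.675 [ 0.5297 -0.2163  0.0283] 90.0 F [ 0.8 -0.8 -1.4] w 0.023170575028911882
tip [ 0.5297 -0.1013  0.0138]
s [285. 348.]
s [290. 320.]
s [459. 216.]
s [301. 328.]
s [ 67. 116.]
t [399. 336.]
t [408. 334.]
t [490. 126.]
t [421. 337.]
t [ 63. 213.]
```

View pics/s7z.png

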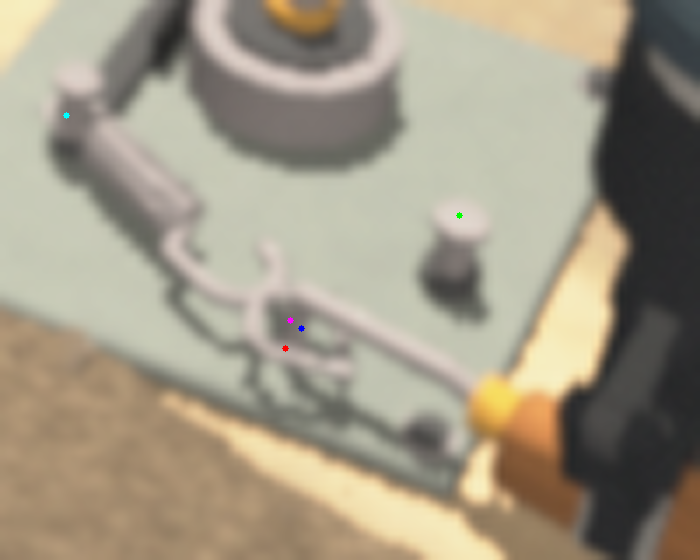

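View pics/t7z.png

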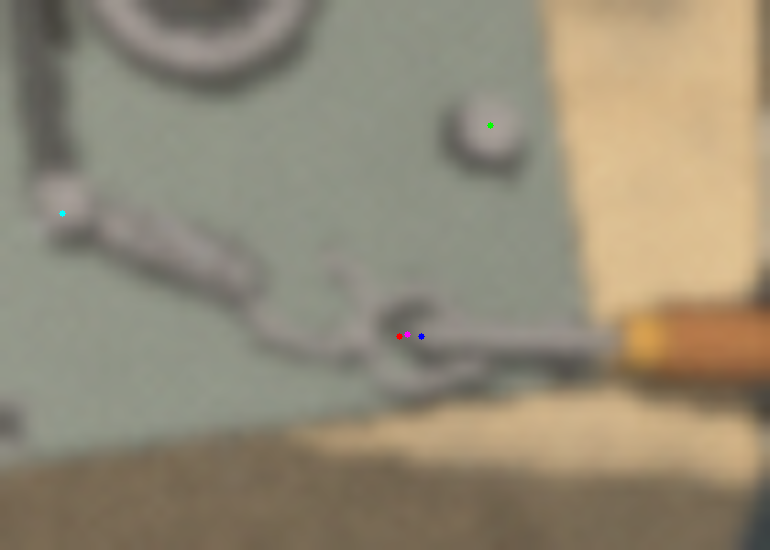

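```bash
cat > pol.py <<'E'
from plan import *
piv=np.array([.564,.004]);post=np.array([.5925,-.124]);u=post-piv;th=np.degrees(np.arctan2(u[1],u[0]))
def pin(r,phi): a=np.radians(th-phi);return piv+r*np.array([np.cos(a),np.sin(a)])
def tcp(r,phi,yaw,z=.028):
    a=np.radians(yaw);return [*(pin(r,phi)-.115*np.array([np.cos(a),np.sin(a)])),z]
E
python3 - <<'E'
from pol import *
print(th,np.hypot(*u))
_,p,y=cur();print(p,y)
p,y=plan(p,y,[(tcp(.130,28,90),90,3,.015),(tcp(.135,22,91),91,2,.015),(tcp(.135,16,92),92,2,.015)])
E
```

```text
-77.4474967671733 0.13113447296573089
[ 0.52968596 -0.21625144  0.02826858] 89.99693269167109
0.015,-0.007,-0,0,0,0,-0
0.015,-0.007,-0,0,0,0,-0
0.015,-0.006,-0,0,0,0,-0 
 -> [ 0.5297 -0.2363  0.0283] 90.0
0.015,-0.004,0.007,0,0,0,-0.009
0.015,-0.004,0.007,0,0,0,-0.009 
 -> [ 0.5437 -0.2442  0.0283] 91.0
0.015,-0.001,0.008,0,0,0,-0.008
0.015,-0.001,0.008,0,0,0,-0.009 
 -> [ 0.5598 -0.2458  0.0283] 92.0
```

>>> {"op": "apply_moves", "data": {"rows": [0.015,-0.007,0,0,0,0,0,0.015,-0.007,0,0,0,0,0,0.015,-0.006,0,0,0,0,0,0.015,0,0,0,0,0,0]}}

```text
t: 10.18
tcp_pos: [0.5297, -0.237, 0.0284]
eef_rot: [0.0, 0.707, 0.707, -0.0]
force: [0.1, 0.4, -0.4]
gripper_width: 0.0228
```

>>> {"op": "apply_moves", "data": {"rows": [0.015,-0.004,0.007,0,0,0,-0.009,0.015,-0.004,0.007,0,0,0,-0.009,0.015,-0.001,0.008,0,0,0,-0.008,0.015,-0.001,0.008,0,0,0,-0.009,0.015,0,0,0,0,0,0]}}

```text
t: 10.8
tcp_pos: [0.5604, -0.2456, 0.0282]
eef_rot: [0.0, 0.694, 0.72, 0.0]
force: [0.0, 1.7, -0.9]
gripper_width: 0.0227
```

```bash
python3 view.py 8
```

```text
10.9 [ 0.5597 -0.2455  0.0281] 92.0 F [-0.2  2.  -1.1] w 0.022801567546586923
tip [ 0.5556 -0.1306  0.0136]
s [410. 346.]
s [416. 318.]
s [459. 216.]
s [301. 328.]
s [ 67. 116.]
t [494. 254.]
t [503. 251.]
t [490. 126.]
t [421. 337.]
t [ 63. 213.]
```

View pics/s8z.png

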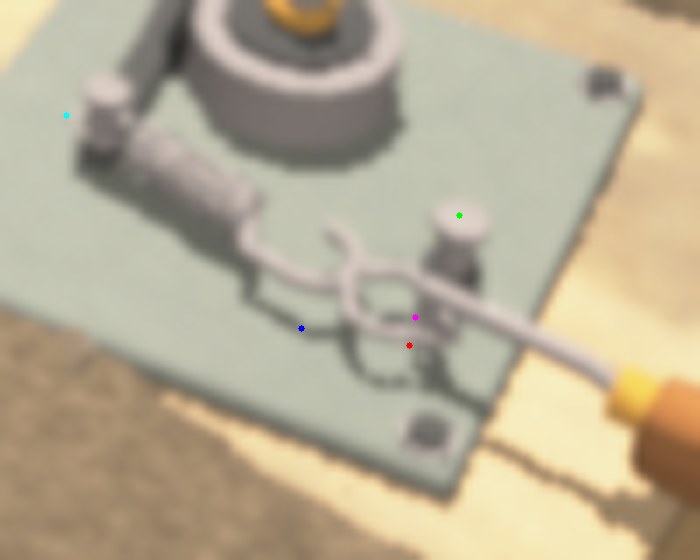

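View pics/t8z.png

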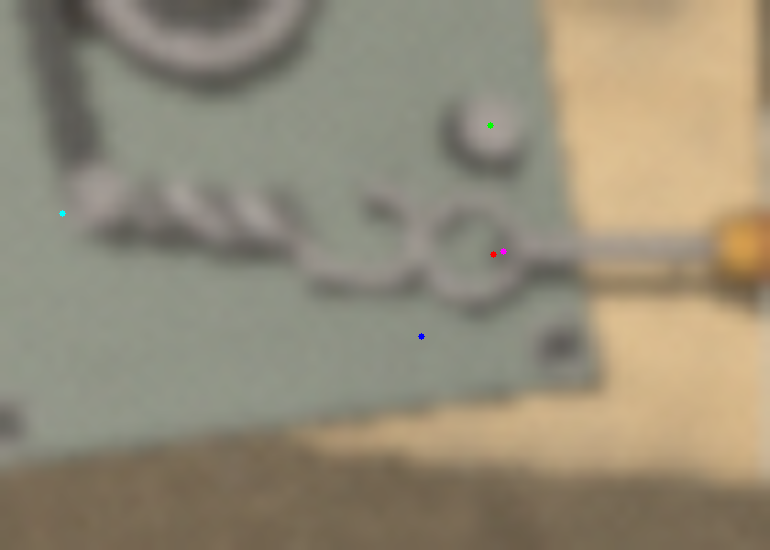

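Run:
```python
from pol import *
_,p,y=cur()
p,y=plan(p,y,[(tcp(.196,17,91),91,6,.015)])
```

```text
0.015,-0.01,-0.002,0,0,0,0.003
0.015,-0.01,-0.002,0,0,0,0.003
0.015,-0.01,-0.002,0,0,0,0.003
0.015,-0.01,-0.002,0,0,0,0.003
0.015,-0.01,-0.001,0,0,0,0.003
0.015,-0.011,-0.002,0,0,0,0.003 
 -> [ 0.5504 -0.3068  0.0281] 91.0
```

>>> {"op": "apply_moves", "data": {"rows": [0.015,-0.01,-0.002,0,0,0,0.003,0.015,-0.01,-0.002,0,0,0,0.003,0.015,-0.01,-0.002,0,0,0,0.003,0.015,-0.01,-0.002,0,0,0,0.003,0.015,-0.01,-0.001,0,0,0,0.003,0.015,-0.011,-0.002,0,0,0,0.003,0.015,0,0,0,0,0,0]}}

```text
t: 11.78
tcp_pos: [0.5493, -0.306, 0.0274]
eef_rot: [-0.002, 0.702, 0.712, 0.001]
force: [1.8, 10.6, -1.8]
gripper_width: 0.0235
```

```bash
python3 view.py 9
```

```text
11.875 [ 0.5493 -0.3053  0.0272] 90.9 F [ 1.5 10.6 -0.7] w 0.022675751849999645
tip [ 0.5475 -0.1903  0.0127]
s [575. 457.]
s [583. 427.]
s [459. 216.]
s [301. 328.]
s [ 67. 116.]
t [686. 285.]
t [698. 282.]
t [490. 126.]
t [421. 337.]
t [ 63. 213.]
```

View pics/s9z.png

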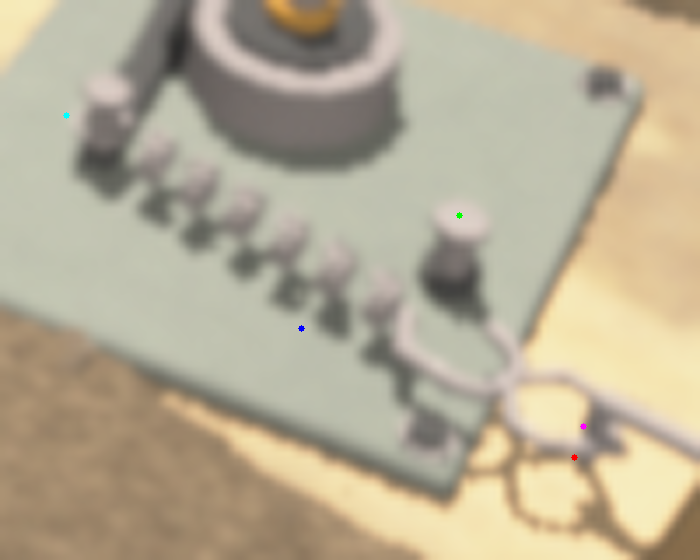

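View pics/t9z.png

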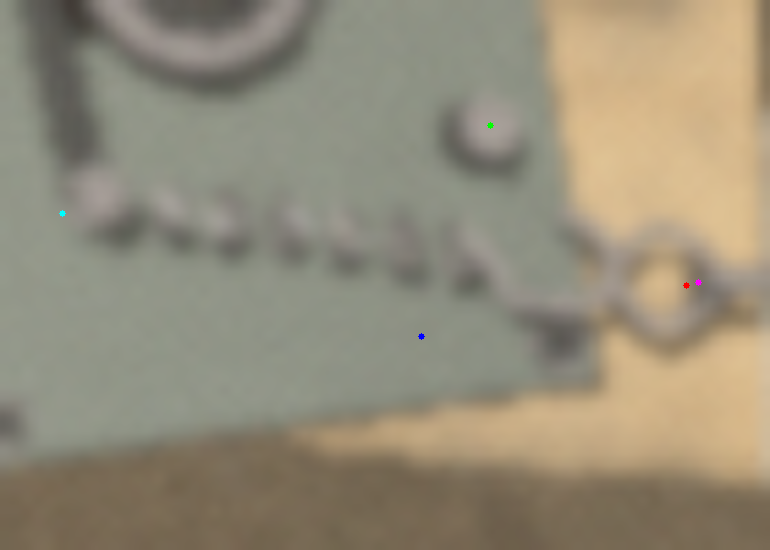

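Run:
```python
from pol import *
_,p,y=cur()
p,y=plan(p,y,[(tcp(.196,12,94),94,2,.015),(tcp(.196,7,97),97,2,.015),(tcp(.196,3,100),100,2,.015)])
```

```text
0.015,-0.001,0.012,-0,0,0,-0.027
0.015,-0.001,0.013,-0.001,0,0,-0.027 
 -> [ 0.5744 -0.3065  0.0282] 94.0
0.015,-0,0.011,0,0,0,-0.026
0.015,-0.001,0.012,0,0,0,-0.026 
 -> [ 0.5974 -0.3056  0.0282] 97.0
0.015,0,0.01,0,0,0,-0.026
0.015,0.001,0.009,0,0,0,-0.027 
 -> [ 0.6161 -0.3021  0.0282] 100.0
```

>>> {"op": "apply_moves", "data": {"rows": [0.015,-0.001,0.012,0,0,0,-0.027,0.015,-0.001,0.013,0,0,0,-0.027,0.015,0,0.011,0,0,0,-0.026,0.015,-0.001,0.012,0,0,0,-0.026,0.015,0,0.01,0,0,0,-0.026,0.015,0.001,0.009,0,0,0,-0.027,0.015,0,0,0,0,0,0]}}

```text
t: 12.75
tcp_pos: [0.6142, -0.3005, 0.0259]
eef_rot: [-0.005, 0.641, 0.767, 0.0]
force: [-6.2, 12.3, -1.1]
gripper_width: 0.0233
```

```bash
sed -i 's/(300,220,400,300)/(310,215,420,300)/;s/(295,190,365,240)/(295,180,365,230)/' view.py; python3 view.py 10
```

```text
12.85 [ 0.614  -0.3006  0.0258] 100.1 F [-5.9 10.3 -0.9] w 0.0224374420329585
tip [ 0.5938 -0.1874  0.0113]
s [561. 403.]
s [571. 370.]
s [389. 251.]
s [231. 363.]
s [ -3. 151.]
t [674. 246.]
t [687. 241.]
t [490. 236.]
t [421. 447.]
t [ 63. 323.]
```

View pics/s10z.png

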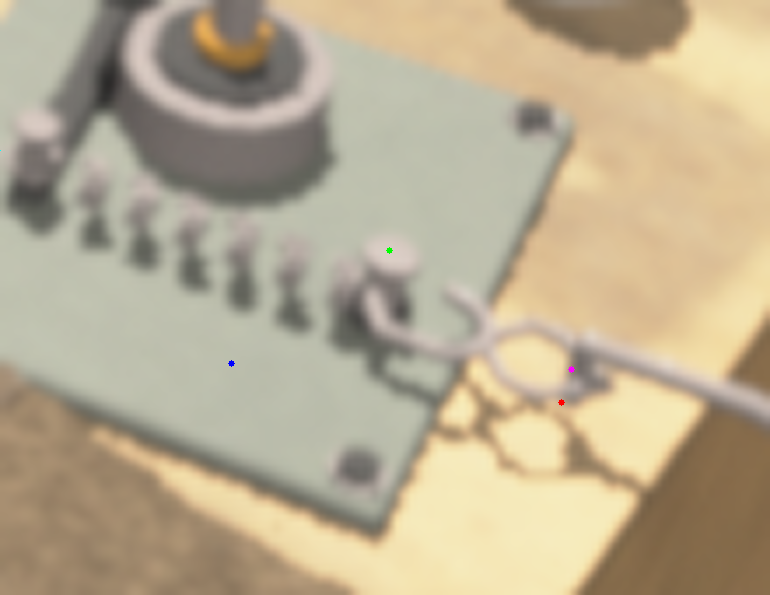

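View pics/t10z.png

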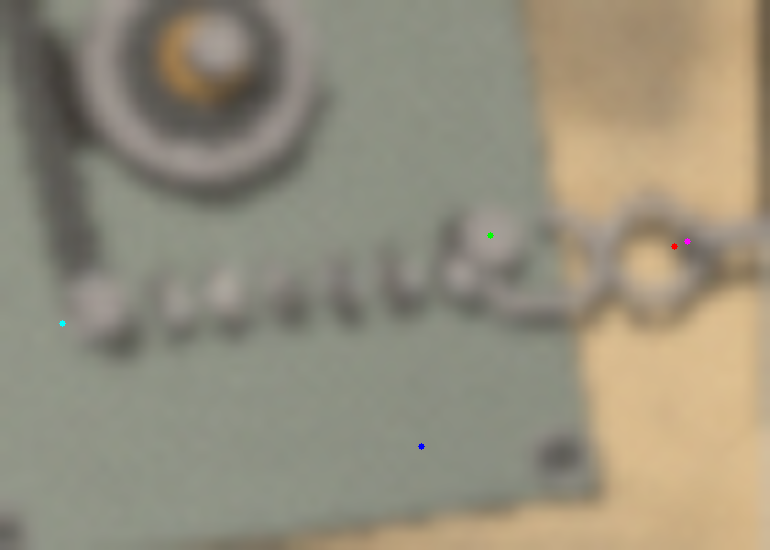

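Run:
```python
from pol import *
p,y=plan([.6161,-.3021,.0282],100,[(tcp(.195,5,99),99,1,.015),(tcp(.188,5,99),99,2,.015),(tcp(.188,0,102),102,4,.015)])
```

```text
0.015,0.001,-0.008,0,0,0,0.017 
 -> [ 0.608  -0.3025  0.0282] 99.0
0.015,0.003,-0,0,0,0,0
0.015,0.004,-0,0,0,0,0 
 -> [ 0.6069 -0.2956  0.0282] 99.0
0.015,0,0.006,0,0,0,-0.013
0.015,-0,0.005,0,0,0,-0.013
0.015,-0,0.006,0,0,0,-0.013
0.015,-0,0.005,0,0,0,-0.013 
 -> [ 0.6286 -0.2917  0.0282] 102.0
```

>>> {"op": "apply_moves", "data": {"rows": [0.015,0.001,-0.008,0,0,0,0.017,0.015,0.003,0,0,0,0,0,0.015,0.004,0,0,0,0,0,0.015,0,0.006,0,0,0,-0.013,0.015,0,0.005,0,0,0,-0.013,0.015,0,0.003,0,0,0,-0.006,0.015,0,0,0,0,0,0]}}

```text
t: 13.72
tcp_pos: [0.6204, -0.2931, 0.027]
eef_rot: [-0.003, 0.636, 0.771, 0.001]
force: [-1.3, 9.5, -0.4]
gripper_width: 0.0226
```

```bash
python3 view.py 11
```

```text
13.825 [ 0.6203 -0.2932  0.0271] 100.9 F [-0.9  9.5 -1.6] w 0.022867822557911397
tip [ 0.5985 -0.1802  0.0126]
s [547. 381.]
s [556. 350.]
s [389. 251.]
s [231. 363.]
s [ -3. 151.]
t [652. 230.]
t [664. 225.]
t [490. 236.]
t [421. 447.]
t [ 63. 323.]
```

View pics/s11z.png

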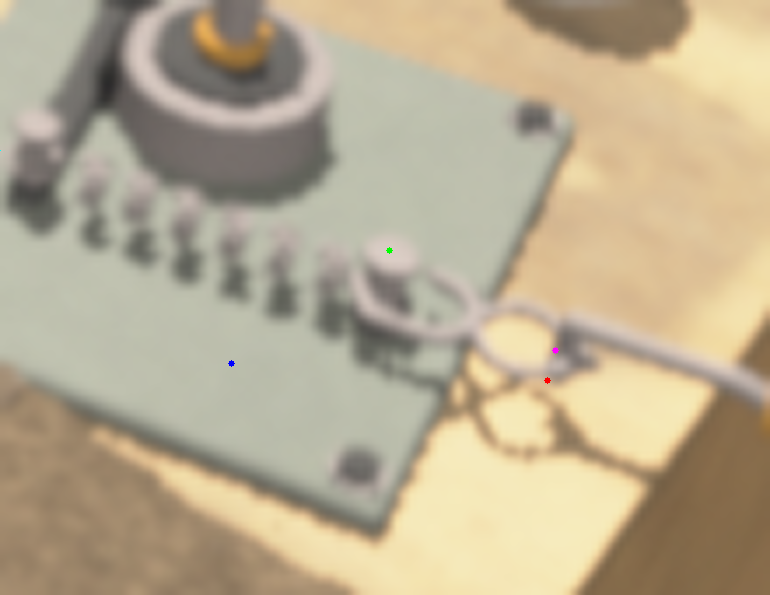

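View pics/t11z.png

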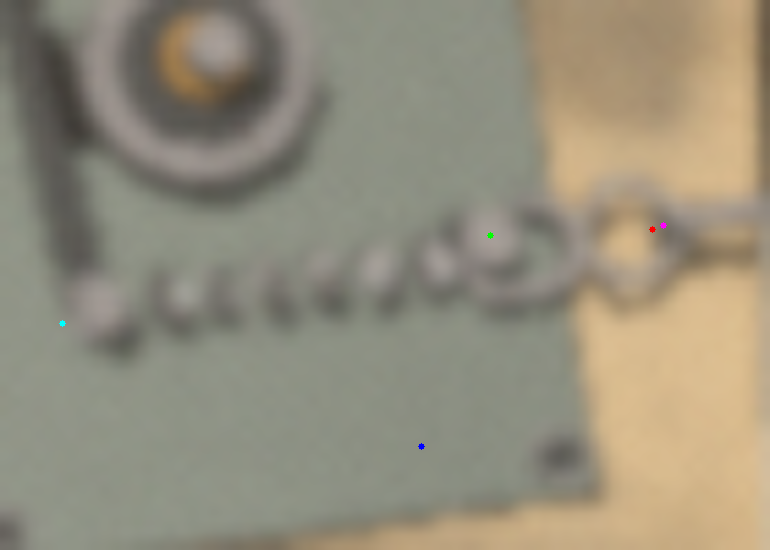

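>>> {"op": "apply_moves", "data": {"rows": [0.015,0,0.003,0,0,0,-0.008,0.015,0,0.003,0,0,0,-0.008,0.015,0,0,0,0,0,0]}}

```text
t: 14.2
tcp_pos: [0.6258, -0.2914, 0.0266]
eef_rot: [-0.003, 0.63, 0.776, 0.001]
force: [-2.3, 10.8, -1.2]
gripper_width: 0.0231
```

```bash
python3 view.py 12
```

```text
14.3 [ 0.6257 -0.2915  0.0266] 101.9 F [-2.4 11.4 -0.9] w 0.02292487408186292
tip [ 0.6021 -0.1789  0.0121]
s [548. 373.]
s [557. 342.]
s [389. 251.]
s [231. 363.]
s [ -3. 151.]
t [648. 219.]
t [660. 213.]
t [490. 236.]
t [421. 447.]
t [ 63. 323.]
```

View pics/t12z.png

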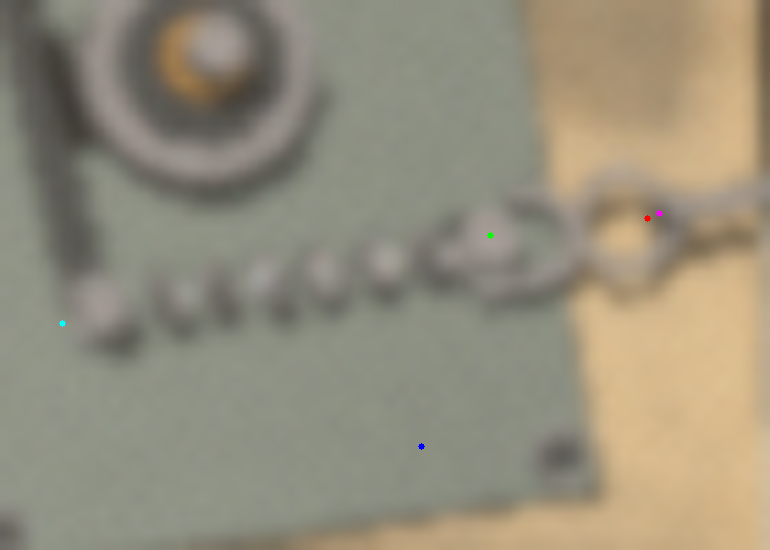

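View pics/s12z.png

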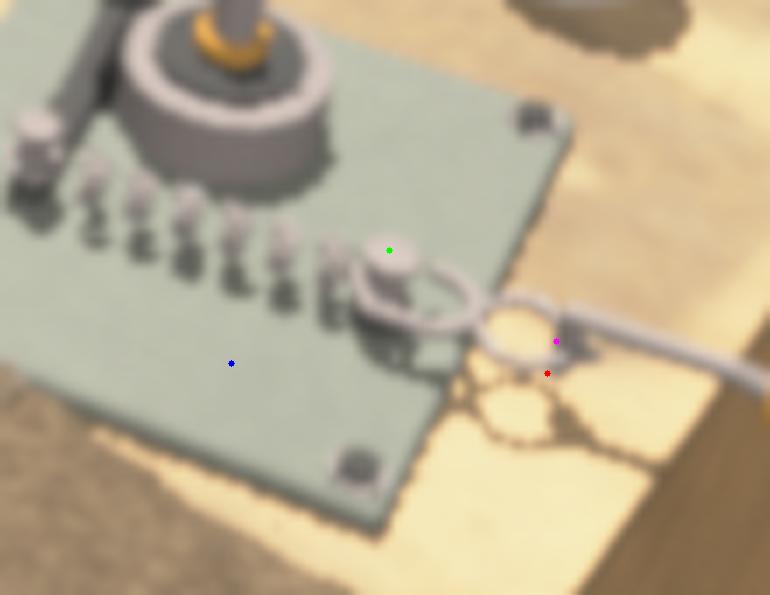

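>>> {"op": "apply_moves", "data": {"rows": [0.015,0,0.001,0,0,0,-0.008,0.015,0.004,0,0,0,0,0,0.015,0.004,0,0,0,0,0,0.015,0.004,0,0,0,0,0,0.015,0,0,0,0,0,0]}}

```text
t: 14.92
tcp_pos: [0.6246, -0.2804, 0.0271]
eef_rot: [-0.002, 0.627, 0.779, 0.0]
force: [-2.2, 8.5, -1.6]
gripper_width: 0.0232
```

```bash
python3 view.py 13
```

```text
15.025 [ 0.6247 -0.2807  0.0272] 102.3 F [-2.2  7.5 -0.7] w 0.022901944477899457
tip [ 0.6002 -0.1683  0.0127]
s [514. 360.]
s [523. 329.]
s [389. 251.]
s [231. 363.]
s [ -3. 151.]
t [614. 224.]
t [625. 219.]
t [490. 236.]
t [421. 447.]
t [ 63. 323.]
```

View pics/t13z.png

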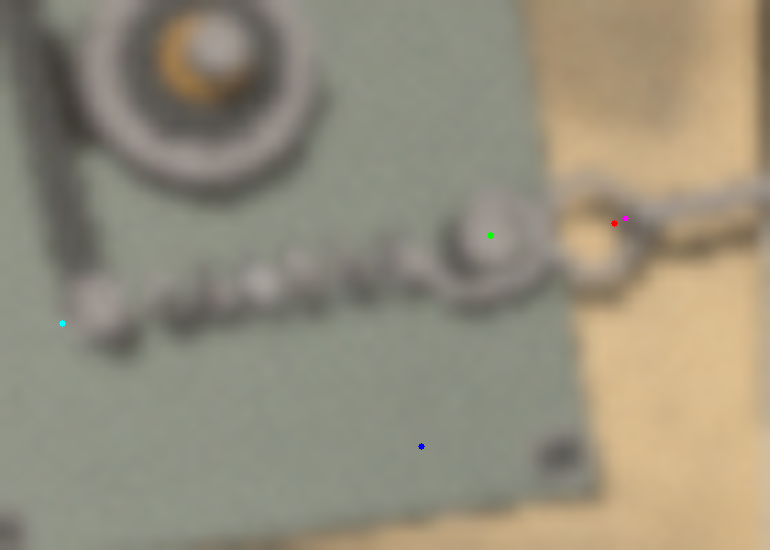

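View pics/s13z.png

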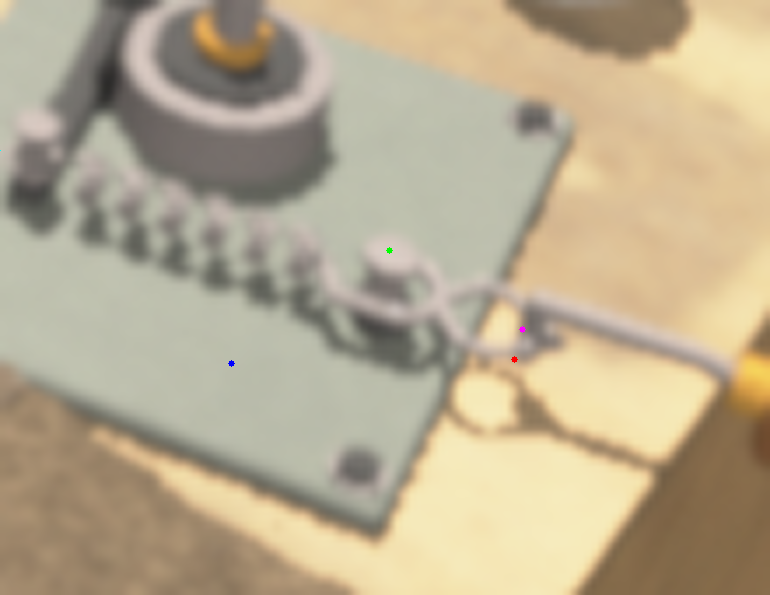

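Hook tip is round the far side of the post (top view: hook around (480,235)). Continue letting back.

>>> {"op": "apply_moves", "data": {"rows": [0.015,0.004,0,0,0,0,0,0.015,0.004,0,0,0,0,0,0.015,0.003,0,0,0,0,0,0.015,0,0,0,0,0,0]}}

```text
t: 15.52
tcp_pos: [0.6232, -0.2713, 0.028]
eef_rot: [-0.0, 0.627, 0.779, -0.0]
force: [-1.8, 4.2, -2.0]
gripper_width: 0.023
```

```bash
python3 view.py 14
```

```text
15.625 [ 0.6233 -0.2713  0.0281] 102.3 F [-1.9  3.8 -2.3] w 0.02270197158843001
tip [ 0.5988 -0.159   0.0136]
s [486. 346.]
s [493. 318.]
s [389. 251.]
s [231. 363.]
s [ -3. 151.]
t [585. 227.]
t [595. 222.]
t [490. 236.]
t [421. 447.]
t [ 63. 323.]
```

View pics/t14z.png

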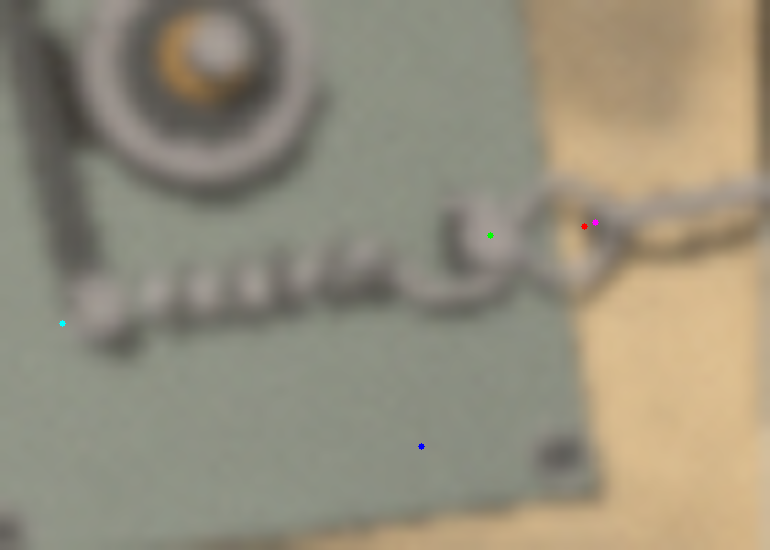

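View pics/s14z.png

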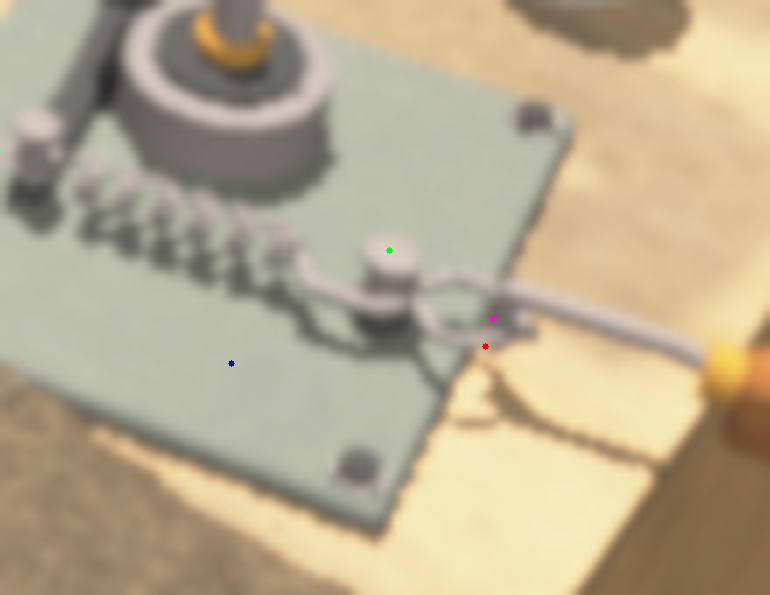

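>>> {"op": "apply_moves", "data": {"rows": [0.015,0.002,0,0,0,0,0,0.015,0.002,0,0,0,0,0,0.015,0,0,0,0,0,0]}}

```text
t: 16.0
tcp_pos: [0.6233, -0.2676, 0.0287]
eef_rot: [0.001, 0.627, 0.779, -0.0]
force: [-0.4, 0.4, -0.4]
gripper_width: 0.0229
```

>>> {"op": "apply_moves", "data": {"rows": [0.015,0.002,0,0,0,0,0,0.015,0.002,0,0,0,0,0,0.015,0,0,0,0,0,0]}}

```text
t: 16.38
tcp_pos: [0.622, -0.263, 0.0283]
eef_rot: [-0.0, 0.627, 0.779, 0.0]
force: [0.7, -1.1, -0.9]
gripper_width: 0.0229
```

```bash
python3 view.py 15
```

```text
16.475 [ 0.6221 -0.2632  0.0283] 102.3 F [ 0.2 -0.1 -0.8] w 0.0229498228261169
tip [ 0.5975 -0.1509  0.0138]
s [460. 336.]
s [467. 308.]
s [389. 251.]
s [231. 363.]
s [ -3. 151.]
t [559. 230.]
t [569. 226.]
t [490. 236.]
t [421. 447.]
t [ 63. 323.]
```

View pics/t15z.png

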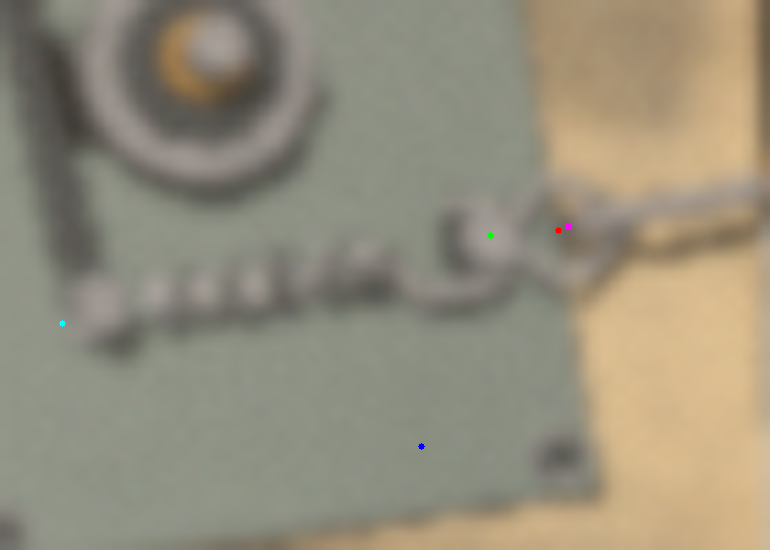

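View pics/s15z.png

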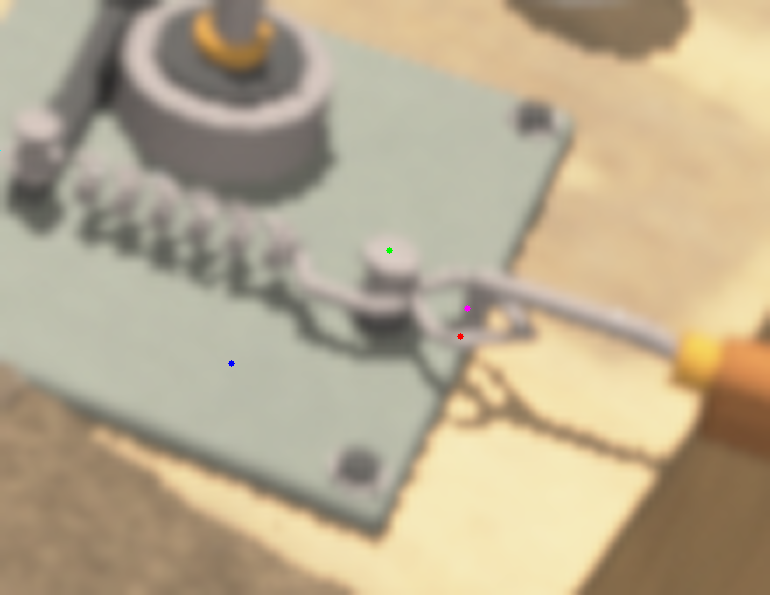

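>>> {"op": "apply_moves", "data": {"rows": [0.015,0.002,-0.001,0,0,0,0,0.015,0.002,-0.001,0,0,0,0,0.015,0,0,0,0,0,0]}}

```text
t: 16.85
tcp_pos: [0.619, -0.2596, 0.0282]
eef_rot: [-0.0, 0.627, 0.779, -0.0]
force: [0.1, 0.8, -0.6]
gripper_width: 0.0228
```

>>> {"op": "apply_moves", "data": {"rows": [0.015,0,0,-0.005,0,0,0,0.015,0,0,-0.005,0,0,0,0.015,0,0,-0.008,0,0,0,0.015,0,0,-0.015,0,0,0,0.015,0,0,-0.025,0,0,0,0.015,0,0,-0.025,0,0,0,0.015,0,0,-0.02,0,0,0,0.015,0,0,0,0,0,0]}}

```text
t: 17.85
tcp_pos: [0.6206, -0.2606, 0.1341]
eef_rot: [0.002, 0.627, 0.779, 0.0]
force: [0.1, -0.3, -2.1]
gripper_width: 0.0232
```

```bash
python3 view.py 16
```

```text
17.95 [ 0.619  -0.2596  0.131 ] 102.3 F [-0.4 -0.2 -2.1] w 0.02288947376708928
tip [ 0.5944 -0.1473  0.1165]
s [508.  88.]
s [453. 309.]
s [389. 251.]
s [231. 363.]
s [ -3. 151.]
t [635. 201.]
t [557. 236.]
t [490. 236.]
t [421. 447.]
t [ 63. 323.]
```

View pics/s16z.png

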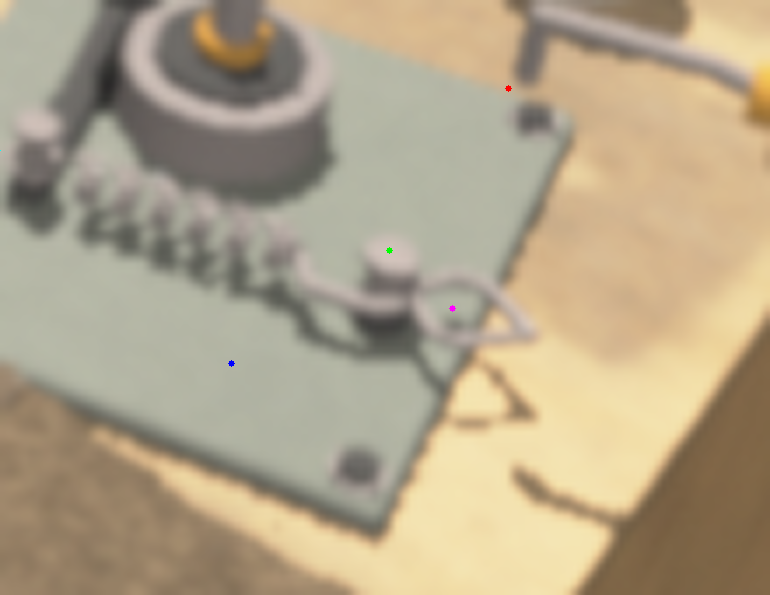

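View pics/t16z.png

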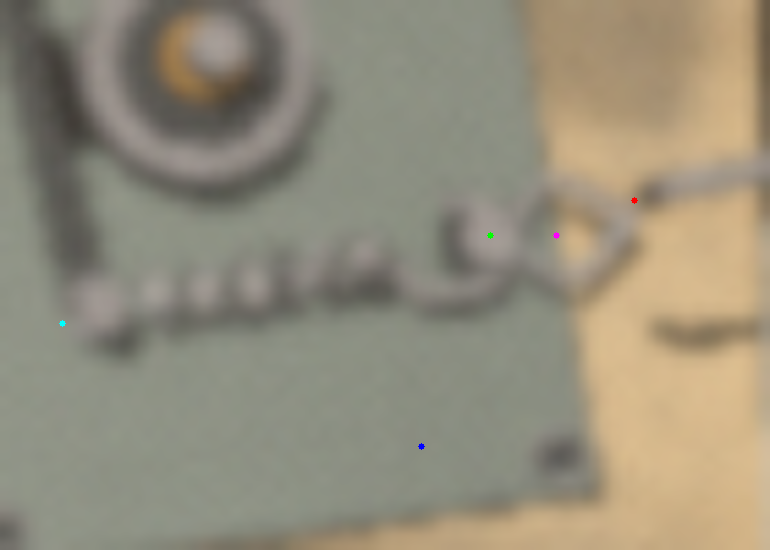

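Run:
```python
from plan import *
plan([.619,-.2596,.131],102.3,[([.467,.188,.125],112,13,.015),([.467,.188,.035],112,4,.015),([.467,.188,.015],112,2,.015)])
```

```text
0.015,0.036,-0.004,0,0,0,-0.013
0.015,0.036,-0.004,0.001,0,0,-0.013
0.015,0.036,-0.003,0,0,0,-0.013
0.015,0.036,-0.003,0.001,0,0,-0.013
0.015,0.036,-0.002,0,0,0,-0.013
0.015,0.036,-0.002,0.001,0,0,-0.013
0.015,0.037,-0.001,0,0,0,-0.013
0.015,0.036,-0.001,0.001,0,0,-0.013
0.015,0.037,-0,0,0,0,-0.013
0.015,0.036,0,0.001,0,0,-0.013
0.015,0.037,0.001,0,0,0,-0.013
0.015,0.036,0.001,0.001,0,0,-0.013
0.015,0.037,0.002,-0,0,0,-0.013 
 -> [0.4672 0.1883 0.125 ] 112.0
0.015,-0,-0,0.022,0,0,-0
0.015,-0,-0,0.023,0,0,-0
0.015,-0,-0,0.023,0,0,-0
0.015,-0,-0,0.022,0,0,-0 
 -> [0.4672 0.1883 0.035 ] 112.0
0.015,-0,-0,0.01,0,0,-0
0.015,-0,-0,0.01,0,0,-0 
 -> [0.4672 0.1883 0.015 ] 112.0
```

>>> {"op": "apply_moves", "data": {"rows": [0.015,0.036,-0.004,0,0,0,-0.013,0.015,0.036,-0.004,0,0,0,-0.013,0.015,0.036,-0.003,0,0,0,-0.013,0.015,0.036,-0.003,0,0,0,-0.013,0.015,0.036,-0.002,0,0,0,-0.013,0.015,0.036,-0.002,0.001,0,0,-0.013,0.015,0.037,-0.001,0,0,0,-0.013,0.015,0.036,-0.001,0.001,0,0,-0.013,0.015,0.037,0,0,0,0,-0.013,0.015,0.036,0,0.001,0,0,-0.013,0.015,0.037,0.001,0,0,0,-0.013,0.015,0.036,0.001,0.001,0,0,-0.013,0.015,0.037,0.002,0,0,0,-0.013,0.015,0,0,0.022,0,0,0,0.015,0,0,0.022,0,0,0,0.015,0,0,0.022,0,0,0,0.015,0,0,0,0,0,0]}}

```text
t: 20.08
tcp_pos: [0.4646, 0.1876, 0.0587]
eef_rot: [-0.002, 0.559, 0.829, -0.002]
force: [-0.5, 0.8, -1.5]
gripper_width: 0.023
```

Run:
```python
from plan import *
S=shot('scene','s17.png');st,p,y=cur();print(p,y,st['force'],st['t'])
cv2.imwrite('pics/s17z.png',cv2.resize(S['img'][160:260,165:275,::-1],None,fx=6,fy=6,interpolation=2))
```

```text
[0.46583488 0.18781982 0.0600016 ] 111.99750631938066 [-0.93914553 -0.17928778 -0.62021406] 20.125
```

View pics/s17z.png

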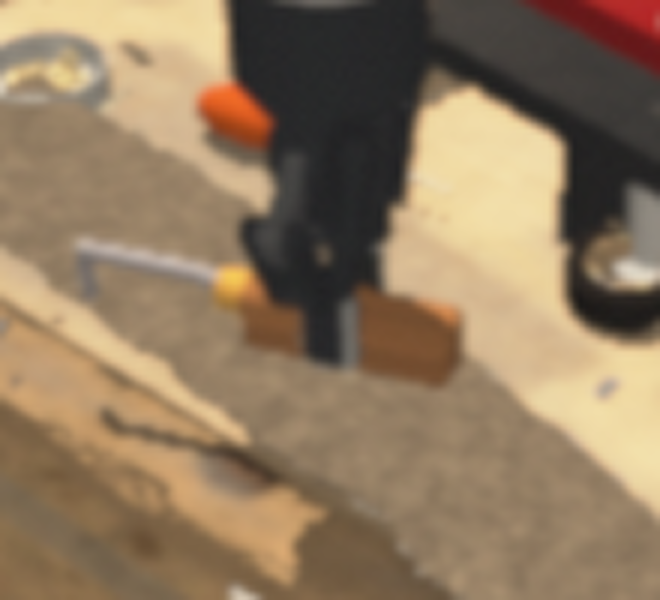

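>>> {"op": "apply_moves", "data": {"rows": [0.015,0,0.006,0.013,0,0,0,0.015,0,0.006,0.013,0,0,0,0.015,0,0,0.012,0,0,0,0.015,0,0,0.007,0,0,0,0.015,0,0,0,0,0,0]}}

```text
t: 20.75
tcp_pos: [0.4776, 0.1924, 0.0154]
eef_rot: [-0.001, 0.559, 0.829, -0.001]
force: [-0.3, -0.4, -1.1]
gripper_width: 0.0231
```

>>> {"op": "apply_moves", "data": {"rows": [0.05,0,0,0,0,0,0,0.05,0,0,0,0,0,0,0.05,0,0,0,0,0,0,0.05,0,0,0,0,0,0,0.05,0,0,-0.015,0,0,0,0.05,0,0,-0.03,0,0,0,0.05,0,0,-0.04,0,0,0,0.05,0,0,-0.04,0,0,0,0.05,0,0,-0.04,0,0,0,0.05,0,0,-0.04,0,0,0,0.05,-0.04,0,0,0,0,0,0.05,0,0,0,0,0,0]}}

```text
t: 22.25
tcp_pos: [0.4944, 0.1539, 0.2231]
eef_rot: [0.001, 0.56, 0.828, 0.001]
force: [-0.3, 0.5, 0.2]
gripper_width: 0.05
```

```bash
python3 view.py 18
python3 - <<'E'
import cv2
a=cv2.imread('pics/s18.png')
cv2.imwrite('pics/s18y.png',cv2.resize(a[140:320,150:420],None,fx=2.9,fy=2.9,interpolation=2))
E
```

```text
22.35 [0.4932 0.1554 0.2218] 111.9 F [ 0.3  0.2 -0. ] w 0.04968064108144882
tip [0.4502 0.262  0.2073]
s [-835. -447.]
s [-790.    1.]
s [389. 251.]
s [231. 363.]
s [ -3. 151.]
t [-862.  679.]
t [-799.  679.]
t [490. 236.]
t [421. 447.]
t [ 63. 323.]
```

View pics/s18y.png

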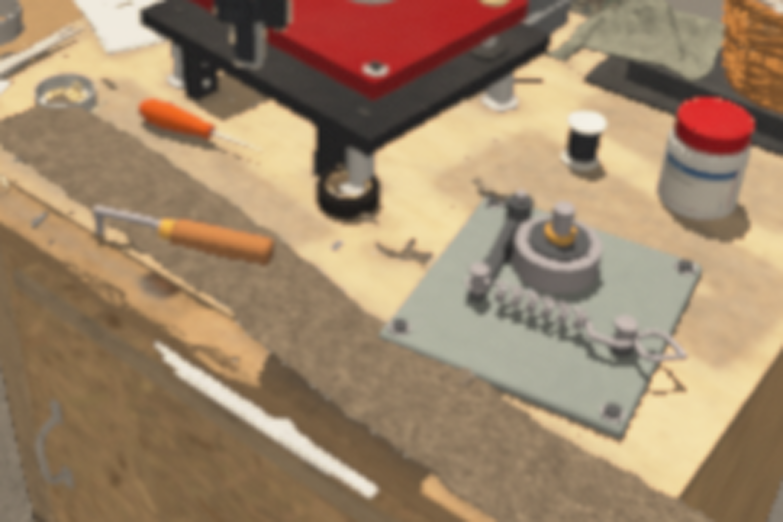

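View pics/t18.png

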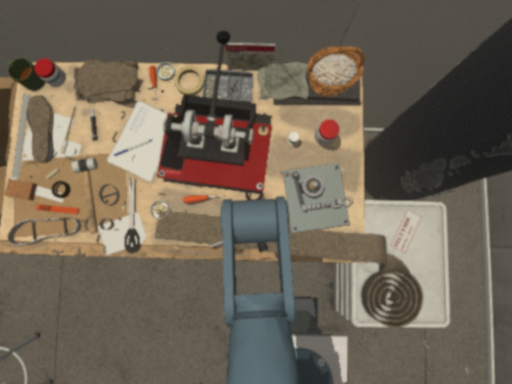

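View pics/s18z.png

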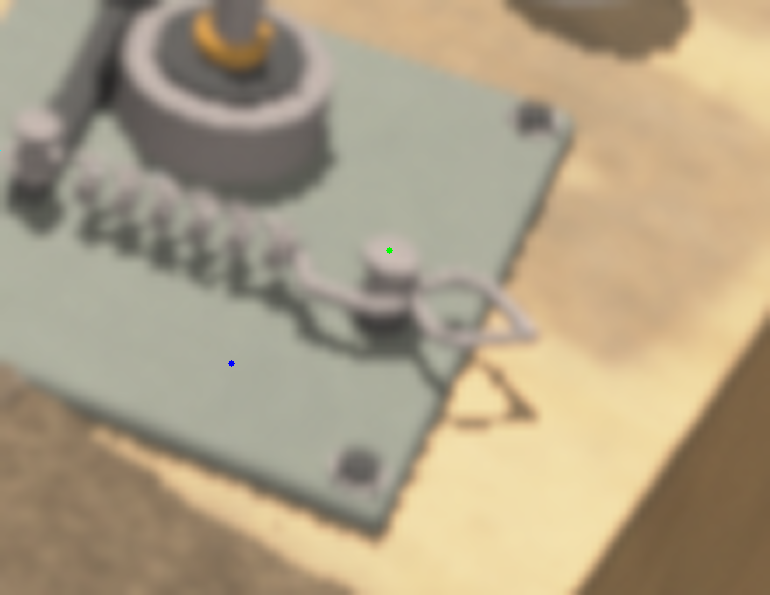

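The pictures show the spring hooked and stretched, with its eye at (480,310) in the scene crop. The puller is lying on the table and the other things haven't moved. I'm handing the job in.

```bash
python3 -c "
from plant import manip
print(manip.job_done(), manip.get_state()['t'])"
```

```text
the job is handed in; nothing more can be done
the job is handed in; nothing more can be done
```

The brake spring is back on its post and stays stretched with the puller out. I handed the job in at about 22 s.

- **Hooking:** I put the puller's pin in the spring's eye, pulled it out past the post, swung it over and let the hook back round the post. The pull was about 11 N on the measured force at full stretch. As I let the spring back, the force on the puller dropped to zero, and the last pictures show it still stretched with the hook round the post.
- **Puller:** It lies on the table near where it started, about 12 mm further from the edge and off the stand.
- **Other things:** The tape roll, tin, spool and jar looked unmoved in the pictures. The gripper was open and clear of everything when I handed in.

**Side push during the first swing:** I had stretched the spring a little too far. The side force rose to about 6 N, most likely the coils bearing on the post. I backed off, let it in about 7 mm and swung again; after that it went round without trouble.

**Small disagreement:** The camera pictures and the arm's own position readings differed by 1 to 2 mm at the pin. I allowed for that.

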